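# Put the carving wax away

## Task

Put the jeweller's carving wax away: open the wax drawer wide, take the wax pieces out of the sorting bin and lay every whole bar, ring tube and block flat, fully down, in a drawer nest of its own shape. The cut-off tube stub and the notched block, if there, go in the scrap tin; when everything is put away push the drawer fully shut, and leave the wooden ring clamp lying where it is.

Things in the scene. Friction and masses are not known exactly. Their poses are not given: they have to be found in the camera images.
- drawer (a joint): The wax drawer: a slide, 0 m when fully shut, 0.24 m when fully open. Starts 0.03 to 0.09 m ajar, runs stiffly (about 1.5 N) and stays where it is left. The side walls reach 48 mm above the bench. All six nests are clear of the chest above about 0.22 m.
- drawer_handle (a point): Middle of the drawer's brass bar handle: a level bar 110 mm long (along this point's y), about 10 mm thick, 54 mm above the bench; -x points the way the drawer is pulled. The drawer front's outer face lies 35 mm from here along +x; the front is 15 mm thick, 330 mm wide, its top edge 78 mm above the bench.
- chest: Low dark wooden chest with one wide drawer, fixed, 290 mm deep (its x), 330 mm wide (its y), 88 mm high, with jars and a burr stand on its top. Origin in the middle of its underside; its -x is the front, where the drawer comes out.
- bin: Low plywood sorting bin, fixed, 298 mm (its x) by 354 mm (its y), 21 mm high, floor 5 mm thick, walls 6 mm thick, with one wall along each middle line so that there are four equal compartments; each holds up to two wax pieces, lying roughly along the bin's x. Origin in the middle of its underside.
- tin: Shallow open aluminium scrap tin, fixed, 150 mm (its x) by 120 mm (its y), 35 mm high, walls and floor 3 mm thick. Origin in the middle of its underside.
- clamp: Bystander: wooden ring clamp with a brass band lying on the bench between the bin and the drawer, 155 mm long along its x, 30 mm wide, 20 mm high. Loose; leave alone.
- bar1: Whole square bar of dark green carving wax, 120 x 25 x 25 mm, long along its x, about 70 g. Origin at its centre. May be absent.
- bar2: Whole square bar of dark green carving wax, 120 x 25 x 25 mm, long along its x, about 70 g. Origin at its centre. May be absent.
- tube1: Whole flat-bottomed ring tube of the same wax: 90 mm long (its x), 32 mm wide (y), 34 mm high (z), flat below, rounded on top, a dark 16 mm bore showing at each end, about 67 g. Origin at its centre. May be absent.
- tube2: Whole flat-bottomed ring tube of the same wax: 90 mm long (its x), 32 mm wide (y), 34 mm high (z), flat below, rounded on top, a dark 16 mm bore showing at each end, about 67 g. Origin at its centre. May be absent.
- block1: Whole block of the same wax, 80 x 40 x 30 mm (x, y, z), about 90 g. Origin at its centre. May be absent.
- block2: Whole block of the same wax, 80 x 40 x 30 mm (x, y, z), about 90 g. Origin at its centre. May be absent.
- stub: Scrap: a cut-off ring tube, shaped like a whole one (32 mm wide, 34 mm high) but only 60 mm long, 45 g. Origin at its centre. May be absent.
- notched: Scrap: a used block, 80 x 40 x 30 mm outside, with a corner 35 mm (x) by 22 mm (y) sawn out through its full height at +x +y, 69 g: an L seen from above, full 40 mm width only from x = -40 to +5 mm. Origin at the centre of the full outline. May be absent.
- nest_bar1 (a point): Nest 1 of the two for bars, in the row nearest the drawer front, 30 mm behind it: a pocket 126 mm long (this point's y), 31 mm wide (x), 9 mm deep, its floor 18 mm and the nest board round it 27 mm above the bench. The point is where the centre of a seated bar comes, 12.5 mm above the nest floor. Axes turn with the drawer: z up, -x the way it opens.
- nest_tube1 (a point): Nest 1 of the two for tubes, in the middle row, 25 mm behind the bars' nests: a pocket 96 mm long (this point's y), 38 mm wide (x), 9 mm deep, its floor 18 mm and the nest board round it 27 mm above the bench. The point is where the centre of a seated tube comes, 17 mm above the nest floor. Axes turn with the drawer: z up, -x the way it opens.
- nest_block1 (a point): Nest 1 of the two for blocks, in the rear row, 25 mm behind the tubes' nests: a pocket 86 mm long (this point's y), 46 mm wide (x), 9 mm deep, its floor 18 mm and the nest board round it 27 mm above the bench. The point is where the centre of a seated block comes, 15 mm above the nest floor. Axes turn with the drawer: z up, -x the way it opens.
- nest_bar2 (a point): Nest 2 of the two for bars, in the row nearest the drawer front, 30 mm behind it: a pocket 126 mm long (this point's y), 31 mm wide (x), 9 mm deep, its floor 18 mm and the nest board round it 27 mm above the bench. The point is where the centre of a seated bar comes, 12.5 mm above the nest floor. Axes turn with the drawer: z up, -x the way it opens.
- nest_tube2 (a point): Nest 2 of the two for tubes, in the middle row, 25 mm behind the bars' nests: a pocket 96 mm long (this point's y), 38 mm wide (x), 9 mm deep, its floor 18 mm and the nest board round it 27 mm above the bench. The point is where the centre of a seated tube comes, 17 mm above the nest floor. Axes turn with the drawer: z up, -x the way it opens.
- nest_block2 (a point): Nest 2 of the two for blocks, in the rear row, 25 mm behind the tubes' nests: a pocket 86 mm long (this point's y), 46 mm wide (x), 9 mm deep, its floor 18 mm and the nest board round it 27 mm above the bench. The point is where the centre of a seated block comes, 15 mm above the nest floor. Axes turn with the drawer: z up, -x the way it opens.
Mind the look-alikes: they are no part of the job. Leave any white look-alike of the bar1 alone.

How it is judged:
By the outcome, as a careful person would: the job done as asked, in the order asked, and still so for the second after the job is handed in, with the robot touching nothing.
Of bar1, bar2, tube1, tube2, block1, block2 only 4 to 6 are there at a start; the rules pass over those that are not, and their reading is None.
Of stub, notched only 1 to 2 are there at a start; the rules pass over those that are not, and their reading is None.
At some moment in a run one of bar1, bar2, tube1, tube2, block1, block2, stub, notched may be knocked a few centimetres aside while the robot is not near it.
Once in a run the grip may slacken for a moment while it holds something.
It also fails if it takes over 210 s, if anything falls off the work surface, if the arm or the gripper's body presses on something with over 40 N, if the wrist force passes 120 N, or if a joint passes its speed limit or range.

## Robot

A 6-joint arm with a two-finger parallel gripper is mounted at the origin on the work surface. World frame = base frame: x ahead of the robot, y to its left, z up, the work surface at z = 0. Lengths are in m, angles in rad, forces in N, time in s.
With the tool pointing down it reaches from about 0.275 to 0.975 m from the base axis. Payload 8.4 kg.
Tool frame: the origin (TCP) lies midway between the tips of the shut fingers; the grasp point (between the pads) lies 19 mm behind it; z points along the fingers, y is the line along which they close (so a half turn about z gives the same grasp; the last joint's range is limited). The gripper opens to 92 mm and grips with 3 to 60 N. Pads are 20 mm wide; open, the fingers measure 128 mm over their backs; the gripper's body (75 mm by 189 mm) begins 69 mm behind the grasp point.
Start: joints at [1.247, 0.353, 1.633, -0, 1.155, -0.002], TCP at [0.198, 0.593, 0.215] pointing down, gripper open.
Joint ranges: [-2.63, 2.63], [-0.92, 2.1], [0.06, 2.66], [-1.3, 4.44], [0, 2.69], [-3.02, 3.02]. Speed limits (rad/s): [2.22, 2.22, 2.79, 3.14, 3.14, 3.14].

## Interface

Orientations are given as [roll, pitch, yaw] about the fixed x, y, z axes, in that order (R = Rz(yaw) Ry(pitch) Rx(roll)).
In Python, from cell import env gives the robot as it stands.
- The arm moves only by the tool play_rows, never from a script. Its argument "targets" is a list of rows, each an object of numbers: "tx", "ty", "tz": the shift along the tool's x, y, z in units of 50 mm (1.0 is 50 mm); "rx", "ry", "rz": the turn, a rotation vector about the tool's x, y, z in units of 6 degrees (1.0 is 6 degrees). A call has exactly 10 rows; each row shifts and turns the commanded pose from where the row before left it, along the tool's axes as they then stand; what a row does not reach is not made up. A row lasts 1/10 s, in which the tool goes at most 50 mm and 8.59 degrees, less where a joint would pass 70% of its speed; a pose out of reach is approached as far as the arm can. A call is refused whole if a number of a shift passes 1 or a number of a turn 1, either way. A call with a gripper value outside its range is refused whole. "grip" is the finger opening in mm, from 0 to 91.9, set as the call begins (left out, the last holds). The fingers move at their own pace and stop on an object; "grip_force" is the grip in N (left out, the last holds). Time passes only in rows, so rows that do not move let the fingers close, or fill a call up. It gives the time, the measured TCP pose, the force, the opening and the grip force at its end, in the units of the state.
- env.sense(): the state, without advancing time (a new reading comes with each control period).
- env.camera(name): name is "scene" or "top" or "wrist"; returns the picture (400x640x3 uint8, blue, green, red); there is no depth.
- env.camera_info(name): a dict with "fx", "fy", "cx", "cy" (pixels), "R" (3x3) and "t" (3): a world point X has camera coordinates R X + t; the wrist camera has in their place "T_tool_cam" (4x4, takes a point from camera to tool coordinates, whose origin is the TCP and whose axes are the flange's). Camera axes: x right, y down, z forward; pixel columns grow to the right and rows downward; lengths in m; the calibration is good to about 2 mm. A picture is of the moment at which its call begins: read the wrist's pose just before it. camera_info takes no time and is no camera call.
- env.finish_job(): hands the job in; it is judged then, once.
Trained networks look in the newest picture that a camera, given by its name, has taken for a name from the list of things; names that differ only in an ending like _2 or _b are one class to them, and where a whole thing is asked for, a point or a joint stands for the part that bears it (a point fixed in the world has none). Each returns a list of dicts, best first, with "score" (0 to 1); they miss things now and then, are a little off and sometimes report something else, mostly with a low value. They report only what shows in the picture. A call takes as long as a camera call. They do not tell look-alikes from the thing itself.
- env.cut_out(camera, target): "region" (400x640 bool, what is visible of it) and "bbox" ([left, top, right, bottom] in pixels, round what is visible of it).
- env.tip_of(camera, target): "uv" ([column, row] in pixels: a listed point, or the origin of a listed thing).
The state is a dict: "time_s": time; "joint_positions": joint angles; "joint_vel": joint speeds; "effort": joint torques, N m; "tcp_pos": TCP position; "orientation": TCP orientation; "wrist_force": force on the tool from outside, world axes, zero at the start; "torque": the same for the moment, N m; "width": finger opening in m; "grip_force": force on a finger pad.
Only numpy, scipy, OpenCV 4.12 (cv2) and the standard library are available. Lean on these libraries where they do the work, as an engineer would, in place of code of your own. Each camera call takes 0.05 s, during which the arm holds its last target. There are 200 camera calls.

## Working session

There is one attempt and no reset: what is moved stays moved. The work goes in short steps, Python scripts to look and compute and a tool call to move; the robot and the scene stay as the last step left them, time stands still between calls to the robot, and variables do not carry over. Pictures are saved under pics/ and viewed, at most 14 in all, crops included, and the job is handed in when it is done.

Besides the shell and the picture viewer there is one more tool, called after "Emit:" as name(argument=value, ...), one argument or row to a line, values as JSON. play_rows: Moves the arm, as the interface text tells. Its arguments: {"type":"object","properties":{"targets":{"type":"array"},"grip":{"type":"number"},"grip_force":{"type":"number"}},"required":["targets"]}

```bash
ls; mkdir -p pics; cat > h.py <<'E'
import numpy as np, cv2
from cell import env
def ray(cam,uv):
    i=env.camera_info(cam); d=np.array([(uv[0]-i['cx'])/i['fx'],(uv[1]-i['cy'])/i['fy'],1.])
    R=np.array(i['R']);t=np.array(i['t']); return -R.T@t, R.T@d
def at(cam,uv,z):
    o,d=ray(cam,uv); return o+d*(z-o[2])/d[2]
def proj(cam,X):
    i=env.camera_info(cam); c=np.array(i['R'])@np.array(X)+np.array(i['t']); return [i['fx']*c[0]/c[2]+i['cx'],i['fy']*c[1]/c[2]+i['cy']]
E
python3 - <<'E'
from h import *
for c in ['top','scene']:
    cv2.imwrite(f'pics/{c}0.png',env.camera(c)); 
i=env.camera_info('top');print(i)
s=env.sense();print(s['time_s'],s['tcp_pos'],s['orientation'],s['width'])
np.set_printoptions(precision=3,suppress=True)
print(np.round(env.camera_info('wrist')['T_tool_cam'],3))
for n in ['drawer_handle','chest','bin','tin','clamp','bar1','tube1','block1','stub','notched','nest_bar1','nest_tube1','nest_block1']:
    for r in env.tip_of('top',n)[:4]:
        print(n,round(r['score'],2),np.round(r['uv']),at('top',r['uv'],{'drawer_handle':.054}.get(n,.02))[:2])
E
```

```text
pics
{'fx': 510.99852210610356, 'fy': 510.99852210610356, 'cx': 314.3195142427419, 'cy': 188.34442871298725, 'R': array([[ 8.96278191e-04, -9.99995944e-01,  2.70330322e-03],
       [-9.86562559e-01, -1.32590171e-03, -1.63378574e-01],
       [ 1.63381496e-01, -2.52054510e-03, -9.86559747e-01]]), 't': array([-0.02476195,  0.47132714,  1.84971452])}
0.1 [0.19752289 0.59250298 0.21394676] [-3.14036770e+00  5.39245676e-06  2.81983497e+00] 0.09169441973623539
[[ 0.    -0.97  -0.242  0.067]
 [ 1.    -0.     0.001 -0.   ]
 [-0.001 -0.242  0.97  -0.17 ]
 [ 0.     0.     0.     1.   ]]
drawer_handle 0.76 [234. 168.] [0.545 0.273]
drawer_handle 0.22 [389. 148.] [ 0.623 -0.303]
chest 0.65 [171. 170.] [0.544 0.514]
bin 0.82 [386. 167.] [ 0.555 -0.292]
tin 0.98 [314. 134.] [ 0.686 -0.025]
tin 0.45 [189. 186.] [0.484 0.444]
clamp 0.81 [305. 207.] [0.404 0.01 ]
bar1 0.8 [411. 160.] [ 0.585 -0.388]
bar1 0.75 [402. 253.] [ 0.235 -0.345]
bar1 0.69 [317. 131.] [ 0.696 -0.036]
bar1 0.67 [388. 194.] [ 0.455 -0.299]
tube1 0.77 [367. 179.] [ 0.51  -0.223]
tube1 0.27 [191. 188.] [0.476 0.436]
block1 0.65 [388. 189.] [ 0.472 -0.299]
block1 0.6 [234. 168.] [0.55  0.276]
block1 0.56 [351. 167.] [ 0.555 -0.163]
stub 0.42 [427. 169.] [ 0.547 -0.446]
notched 0.68 [388. 146.] [ 0.639 -0.305]
notched 0.23 [171. 169.] [0.546 0.514]
nest_bar1 0.84 [208. 155.] [0.6   0.375]
nest_bar1 0.64 [207. 194.] [0.454 0.377]
nest_tube1 0.95 [194. 185.] [0.487 0.427]
nest_tube1 0.95 [195. 153.] [0.61  0.428]
```

```bash
python3 - <<'E'
import cv2
a=cv2.imread('pics/top0.png')
cv2.imwrite('pics/a.png',cv2.resize(a[90:290,140:460],(800,500),interpolation=cv2.INTER_CUBIC))
E
```

```text
(no output)
```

View pics/a.png

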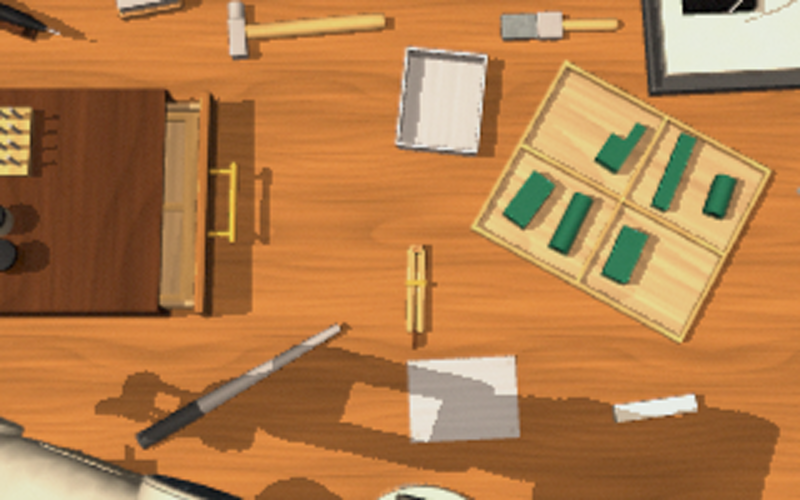

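View pics/scene0.png

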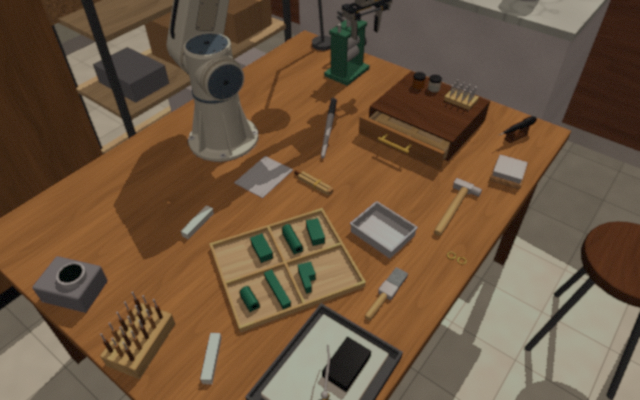

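Top view (crop coordinates): notched block (622,148), bar (675,170), stub (720,195), blocks (528,200) and (625,255), tube (570,222). The tin is at (440,100), the clamp at (417,290), and the white look-alike at (655,408). The drawer is ajar with its handle at (233,202). So there are four whole pieces and two scraps. I'll move above the handle first.

Emit:
play_rows(
  targets=[
    {"rz":-0.768},
    {"rz":-0.768},
    {"rz":-0.768},
    {"rz":-0.768},
    {"tx":-0.7,"ty":-0.65},
    {"tx":-0.7,"ty":-0.65},
    {"tx":-0.7,"ty":-0.65},
    {"tx":-0.7,"ty":-0.65},
    {"tx":-0.7,"ty":-0.65},
    {"tx":-0.7,"ty":-0.65},
  ],
  grip=40,
)

```text
$.targets[0]: bad value
```

Emit:
play_rows(
  targets=[
    {"tx":-0.7,"ty":-0.65},
    {"tx":-0.7,"ty":-0.65},
    {"tx":-0.7,"ty":-0.65},
    {"tx":-0.5,"ty":-0.5},
    {},
    {},
    {},
    {},
    {},
    {},
  ],
)

```text
$.targets[0]: bad value
```

```bash
cat >> h.py <<'E'
from scipy.spatial.transform import Rotation as Ro
np.set_printoptions(precision=4,suppress=True)
class W:  # wrist snapshot with pose
    def __init__(s):
        st=env.sense(); s.p=np.array(st['tcp_pos']); s.o=np.array(st['orientation']); s.img=env.camera('wrist')
        T=np.eye(4);T[:3,:3]=Ro.from_euler('xyz',s.o).as_matrix();T[:3,3]=s.p
        i=env.camera_info('wrist'); s.i=i; s.T=T@np.array(i['T_tool_cam'])
    def at(s,uv,z):
        i=s.i; d=s.T[:3,:3]@np.array([(uv[0]-i['cx'])/i['fx'],(uv[1]-i['cy'])/i['fy'],1.]); o=s.T[:3,3]
        return (o+d*(z-o[2])/d[2])
    def proj(s,X):
        c=s.T[:3,:3].T@(np.array(X)-s.T[:3,3]); return np.array([s.i['fx']*c[0]/c[2]+s.i['cx'],s.i['fy']*c[1]/c[2]+s.i['cy']])
def st():
    s=env.sense(); print('t',s['time_s'],'p',np.array(s['tcp_pos']),'o',np.array(s['orientation']),'w',s['width'],'gf',s['grip_force'],'F',np.array(s['wrist_force']))
def sc(w,name): cv2.imwrite(f'pics/{name}.png',w.img)
E
python3 - <<'E'
from h import *
st(); w=W(); print(w.i['fx'],w.i['cx'],w.i['cy']); sc(w,'w1')
for n in ['drawer_handle']:
    for r in env.tip_of('wrist',n)[:2]: print(r['score'],r['uv'],w.at(r['uv'],.054))
for r in env.cut_out('wrist','drawer_handle')[:2]:
    print(r['score'],r['bbox'])
hsv=cv2.cvtColor(w.img,cv2.COLOR_BGR2HSV)
E
```

```text
t 0.75 p [0.1977 0.5929 0.2146] o [ 3.1416 -0.      2.8198] w 0.09183452535412262 gf 0.0 F [0.521  0.8634 0.2662]
340.54488131403144 320.0201969804488 199.79378428627567
0.75 [158.4, 363.4, 198.8, 386.3]
```

View pics/w1.png

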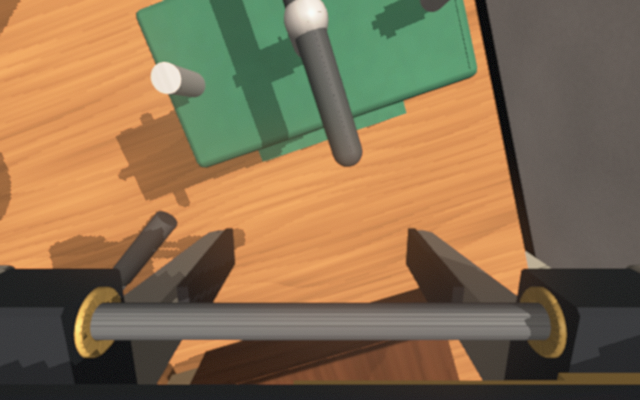

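The wrist view shows the vise and the open fingers (tips at row 230). The calls were refused because the rows need every key.

Emit:
play_rows(
  targets=[
    {"tx":0,"ty":0,"tz":0,"rx":0,"ry":0,"rz":-0.768},
    {"tx":0,"ty":0,"tz":0,"rx":0,"ry":0,"rz":-0.768},
    {"tx":0,"ty":0,"tz":0,"rx":0,"ry":0,"rz":-0.768},
    {"tx":0,"ty":0,"tz":0,"rx":0,"ry":0,"rz":-0.768},
    {"tx":-0.7,"ty":-0.65,"tz":0,"rx":0,"ry":0,"rz":0},
    {"tx":-0.7,"ty":-0.65,"tz":0,"rx":0,"ry":0,"rz":0},
    {"tx":-0.7,"ty":-0.65,"tz":0,"rx":0,"ry":0,"rz":0},
    {"tx":-0.7,"ty":-0.65,"tz":0,"rx":0,"ry":0,"rz":0},
    {"tx":-0.7,"ty":-0.65,"tz":0,"rx":0,"ry":0,"rz":0},
    {"tx":-0.7,"ty":-0.65,"tz":0,"rx":0,"ry":0,"rz":0},
  ],
  grip=40,
)

```text
time_s: 1.9
tcp_pos: [0.4088, 0.3965, 0.2148]
orientation: [3.141, 0.0, -3.142]
wrist_force: [-0.2, 0.1, -0.7]
width: 0.0397
grip_force: 0.0
```

Emit:
play_rows(
  targets=[
    {"tx":-0.7,"ty":-0.65,"tz":0,"rx":0,"ry":0,"rz":0},
    {"tx":-0.7,"ty":-0.65,"tz":0,"rx":0,"ry":0,"rz":0},
    {"tx":-0.7,"ty":-0.65,"tz":0,"rx":0,"ry":0,"rz":0},
    {"tx":-0.5,"ty":-0.5,"tz":0,"rx":0,"ry":0,"rz":0},
    {"tx":0,"ty":0,"tz":0,"rx":0,"ry":0,"rz":0},
    {"tx":0,"ty":0,"tz":0,"rx":0,"ry":0,"rz":0},
    {"tx":0,"ty":0,"tz":0,"rx":0,"ry":0,"rz":0},
    {"tx":0,"ty":0,"tz":0,"rx":0,"ry":0,"rz":0},
    {"tx":0,"ty":0,"tz":0,"rx":0,"ry":0,"rz":0},
    {"tx":0,"ty":0,"tz":0,"rx":0,"ry":0,"rz":0},
  ],
)

```text
time_s: 2.9
tcp_pos: [0.5372, 0.276, 0.2146]
orientation: [3.142, 0.0, -3.141]
wrist_force: [0.4, -0.5, -0.1]
width: 0.0404
grip_force: 0.0
```

```bash
python3 - <<'E'
from h import *
st(); w=W(); sc(w,'w2')
for r in env.tip_of('wrist','drawer_handle')[:2]: print(r['score'],r['uv'],w.at(r['uv'],.054))
for r in env.cut_out('wrist','drawer_handle')[:2]: print(r['score'],r['bbox'])
E
```

```text
t 2.9 p [0.5372 0.276  0.2146] o [ 3.1416  0.     -3.1405] w 0.04037744994101941 gf 0.0 F [ 0.4175 -0.5431 -0.1149]
0.66 [324.9, 183.6] [0.5365 0.2807 0.054 ]
0.79 [323.1, 0.0, 447.5, 341.7]
0.46 [318.4, 0.0, 640.0, 348.7]
```

View pics/w2.png

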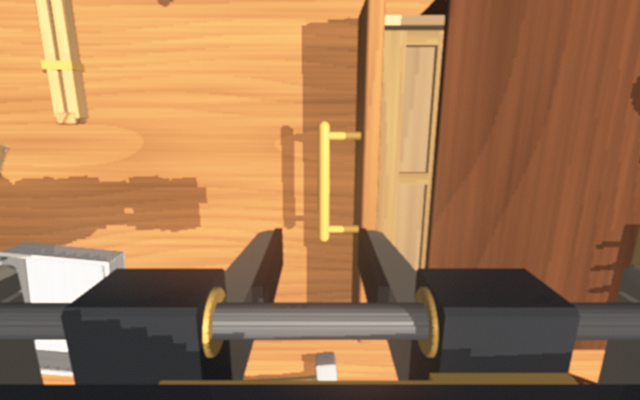

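The handle is at about (324,183), i.e. world (0.537, 0.281), with its bar along world x. I'll grip it and pull.

Emit:
play_rows(
  targets=[
    {"tx":0,"ty":0.09,"tz":0,"rx":0,"ry":0,"rz":0},
    {"tx":0,"ty":0,"tz":0,"rx":0,"ry":0,"rz":0},
    {"tx":0,"ty":0,"tz":0.89,"rx":0,"ry":0,"rz":0},
    {"tx":0,"ty":0,"tz":0.89,"rx":0,"ry":0,"rz":0},
    {"tx":0,"ty":0,"tz":0.5,"rx":0,"ry":0,"rz":0},
    {"tx":0,"ty":0,"tz":0.5,"rx":0,"ry":0,"rz":0},
    {"tx":0,"ty":0,"tz":0.4,"rx":0,"ry":0,"rz":0},
    {"tx":0,"ty":0,"tz":0.38,"rx":0,"ry":0,"rz":0},
    {"tx":0,"ty":0,"tz":0,"rx":0,"ry":0,"rz":0},
    {"tx":0,"ty":0,"tz":0,"rx":0,"ry":0,"rz":0},
  ],
  grip=22,
)

```text
time_s: 4.05
tcp_pos: [0.5377, 0.2799, 0.0367]
orientation: [-3.141, -0.0, 3.142]
wrist_force: [0.3, -0.1, 1.6]
width: 0.022
grip_force: 0.0
```

Emit:
play_rows(
  targets=[
    {"tx":0,"ty":0,"tz":0,"rx":0,"ry":0,"rz":0},
    {"tx":0,"ty":0,"tz":0,"rx":0,"ry":0,"rz":0},
    {"tx":0,"ty":0,"tz":0,"rx":0,"ry":0,"rz":0},
    {"tx":0,"ty":0,"tz":0,"rx":0,"ry":0,"rz":0},
    {"tx":0,"ty":0,"tz":0,"rx":0,"ry":0,"rz":0},
    {"tx":0,"ty":-0.1,"tz":0,"rx":0,"ry":0,"rz":0},
    {"tx":0,"ty":-0.3,"tz":0,"rx":0,"ry":0,"rz":0},
    {"tx":0,"ty":-0.4,"tz":0,"rx":0,"ry":0,"rz":0},
    {"tx":0,"ty":-0.4,"tz":0,"rx":0,"ry":0,"rz":0},
    {"tx":0,"ty":-0.3,"tz":0,"rx":0,"ry":0,"rz":0},
  ],
  grip=0,
  grip_force=40,
)

```text
time_s: 5.05
tcp_pos: [0.5386, 0.2046, 0.0378]
orientation: [3.14, 0.002, 3.141]
wrist_force: [-0.2, 2.1, 5.3]
width: 0.0095
grip_force: 40.0
```

Emit:
play_rows(
  targets=[
    {"tx":0,"ty":-0.2,"tz":0,"rx":0,"ry":0,"rz":0},
    {"tx":0,"ty":-0.3,"tz":0,"rx":0,"ry":0,"rz":0},
    {"tx":0,"ty":-0.3,"tz":0,"rx":0,"ry":0,"rz":0},
    {"tx":0,"ty":-0.3,"tz":0,"rx":0,"ry":0,"rz":0},
    {"tx":0,"ty":-0.3,"tz":0,"rx":0,"ry":0,"rz":0},
    {"tx":0,"ty":-0.2,"tz":0,"rx":0,"ry":0,"rz":0},
    {"tx":0,"ty":0,"tz":0,"rx":0,"ry":0,"rz":0},
    {"tx":0,"ty":0,"tz":0,"rx":0,"ry":0,"rz":0},
    {"tx":0,"ty":0,"tz":0,"rx":0,"ry":0,"rz":0},
    {"tx":0,"ty":0,"tz":0,"rx":0,"ry":0,"rz":0},
  ],
)

```text
time_s: 6.05
tcp_pos: [0.5388, 0.1249, 0.0377]
orientation: [3.141, 0.002, 3.141]
wrist_force: [-0.3, -0.7, 6.9]
width: 0.0099
grip_force: 40.0
```

Emit:
play_rows(
  targets=[
    {"tx":0,"ty":-0.1,"tz":0,"rx":0,"ry":0,"rz":0},
    {"tx":0,"ty":-0.1,"tz":0,"rx":0,"ry":0,"rz":0},
    {"tx":0,"ty":-0.1,"tz":0,"rx":0,"ry":0,"rz":0},
    {"tx":0,"ty":-0.05,"tz":0,"rx":0,"ry":0,"rz":0},
    {"tx":0,"ty":-0.05,"tz":0,"rx":0,"ry":0,"rz":0},
    {"tx":0,"ty":0,"tz":0,"rx":0,"ry":0,"rz":0},
    {"tx":0,"ty":0,"tz":0,"rx":0,"ry":0,"rz":0},
    {"tx":0,"ty":0,"tz":0,"rx":0,"ry":0,"rz":0},
    {"tx":0,"ty":0,"tz":0,"rx":0,"ry":0,"rz":0},
    {"tx":0,"ty":0,"tz":0,"rx":0,"ry":0,"rz":0},
  ],
)

```text
time_s: 7.05
tcp_pos: [0.5387, 0.1049, 0.0377]
orientation: [3.141, 0.002, 3.142]
wrist_force: [0.4, -0.8, 7.2]
width: 0.0097
grip_force: 40.0
```

```bash
python3 - <<'E'
from h import *
st(); a=env.camera('top')
cv2.imwrite('pics/b.png',cv2.resize(a[110:240,150:310],(800,650)[:1]+(600,),interpolation=cv2.INTER_CUBIC))
for n in ['nest_bar1','nest_tube1','nest_block1']:
    for r in env.tip_of('top',n)[:3]: print(n,r['score'],r['uv'],at('top',r['uv'],.031))
E
```

```text
t 7.05 p [0.5387 0.1049 0.0377] o [3.1414 0.0023 3.1415] w 0.00967620290675228 gf 40.00274062156677 F [ 0.3509 -0.8296  7.2258]
nest_bar1 0.77 [252.9, 154.9] [0.5995 0.2062 0.031 ]
nest_bar1 0.57 [252.9, 194.0] [0.4511 0.2032 0.031 ]
nest_tube1 0.86 [239.2, 190.6] [0.4638 0.2542 0.031 ]
nest_tube1 0.83 [239.8, 156.7] [0.5925 0.2552 0.031 ]
nest_block1 0.96 [223.7, 157.3] [0.5901 0.3154 0.031 ]
nest_block1 0.59 [216.1, 187.6] [0.475  0.3402 0.031 ]
```

View pics/b.png

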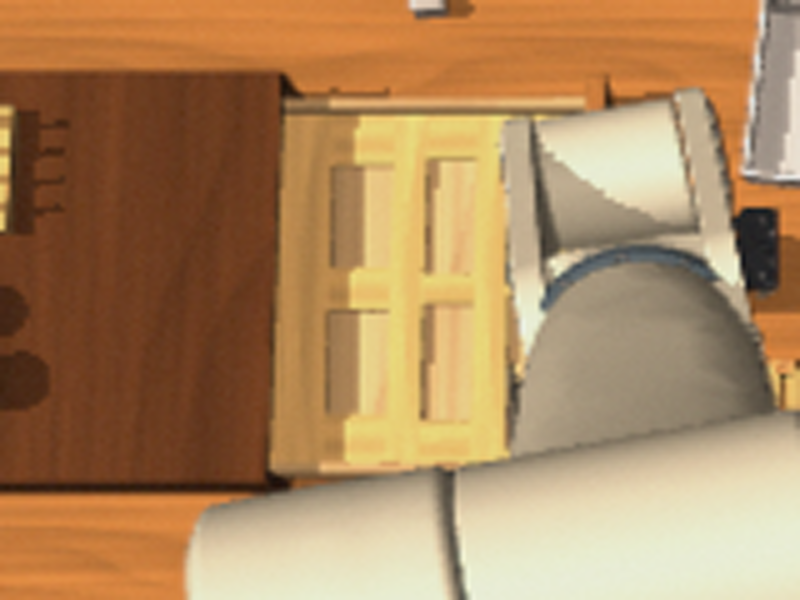

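The top view shows the drawer wide open, with the block and tube nests clear of the chest. I'll pull on to the stop in small steps.

Emit:
play_rows(
  targets=[
    {"tx":0,"ty":-0.05,"tz":0,"rx":0,"ry":0,"rz":0},
    {"tx":0,"ty":-0.05,"tz":0,"rx":0,"ry":0,"rz":0},
    {"tx":0,"ty":-0.05,"tz":0,"rx":0,"ry":0,"rz":0},
    {"tx":0,"ty":-0.05,"tz":0,"rx":0,"ry":0,"rz":0},
    {"tx":0,"ty":0,"tz":0,"rx":0,"ry":0,"rz":0},
    {"tx":0,"ty":0,"tz":0,"rx":0,"ry":0,"rz":0},
    {"tx":0,"ty":0,"tz":0,"rx":0,"ry":0,"rz":0},
    {"tx":0,"ty":0,"tz":0,"rx":0,"ry":0,"rz":0},
    {"tx":0,"ty":0,"tz":0,"rx":0,"ry":0,"rz":0},
    {"tx":0,"ty":0,"tz":0,"rx":0,"ry":0,"rz":0},
  ],
)

```text
time_s: 8.25
tcp_pos: [0.5388, 0.0949, 0.0377]
orientation: [3.141, 0.002, 3.142]
wrist_force: [-0.3, -1.8, 5.8]
width: 0.0092
grip_force: 40.0
```

Emit:
play_rows(
  targets=[
    {"tx":0,"ty":-0.05,"tz":0,"rx":0,"ry":0,"rz":0},
    {"tx":0,"ty":-0.05,"tz":0,"rx":0,"ry":0,"rz":0},
    {"tx":0,"ty":-0.05,"tz":0,"rx":0,"ry":0,"rz":0},
    {"tx":0,"ty":-0.05,"tz":0,"rx":0,"ry":0,"rz":0},
    {"tx":0,"ty":0,"tz":0,"rx":0,"ry":0,"rz":0},
    {"tx":0,"ty":0,"tz":0,"rx":0,"ry":0,"rz":0},
    {"tx":0,"ty":0,"tz":0,"rx":0,"ry":0,"rz":0},
    {"tx":0,"ty":0,"tz":0,"rx":0,"ry":0,"rz":0},
    {"tx":0,"ty":0,"tz":0,"rx":0,"ry":0,"rz":0},
    {"tx":0,"ty":0,"tz":0,"rx":0,"ry":0,"rz":0},
  ],
)

```text
time_s: 9.25
tcp_pos: [0.5388, 0.0872, 0.0377]
orientation: [3.138, 0.003, 3.14]
wrist_force: [-0.5, 13.3, 5.4]
width: 0.0098
grip_force: 40.0
```

The stop is reached at 13 N. Next: release, rise and look at the nests.

Emit:
play_rows(
  targets=[
    {"tx":0,"ty":0,"tz":0,"rx":0,"ry":0,"rz":0},
    {"tx":0,"ty":0,"tz":0,"rx":0,"ry":0,"rz":0},
    {"tx":0,"ty":0,"tz":0,"rx":0,"ry":0,"rz":0},
    {"tx":0,"ty":0,"tz":-1,"rx":0,"ry":0,"rz":0},
    {"tx":0,"ty":0,"tz":-1,"rx":0,"ry":0,"rz":0},
    {"tx":0,"ty":0,"tz":-1,"rx":0,"ry":0,"rz":0},
    {"tx":-0.2,"ty":0.8,"tz":-0.55,"rx":0,"ry":0,"rz":0},
    {"tx":-0.2,"ty":0.8,"tz":-0.55,"rx":0,"ry":0,"rz":0},
    {"tx":-0.2,"ty":0.8,"tz":-0.55,"rx":0,"ry":0,"rz":0},
    {"tx":-0.2,"ty":0.8,"tz":-0.55,"rx":0,"ry":0,"rz":0},
  ],
  grip=22,
)

```text
time_s: 10.25
tcp_pos: [0.5777, 0.2459, 0.2979]
orientation: [-3.141, 0.0, 3.141]
wrist_force: [1.2, -0.7, 0.3]
width: 0.0221
grip_force: 0.0
```

Emit:
play_rows(
  targets=[
    {"tx":0,"ty":0,"tz":0,"rx":0,"ry":0,"rz":0},
    {"tx":0,"ty":0,"tz":0,"rx":0,"ry":0,"rz":0},
    {"tx":0,"ty":0,"tz":0,"rx":0,"ry":0,"rz":0},
    {"tx":0,"ty":0,"tz":0,"rx":0,"ry":0,"rz":0},
    {"tx":0,"ty":0,"tz":0,"rx":0,"ry":0,"rz":0},
    {"tx":0,"ty":0,"tz":0,"rx":0,"ry":0,"rz":0},
    {"tx":0,"ty":0,"tz":0,"rx":0,"ry":0,"rz":0},
    {"tx":0,"ty":0,"tz":0,"rx":0,"ry":0,"rz":0},
    {"tx":0,"ty":0,"tz":0,"rx":0,"ry":0,"rz":0},
    {"tx":0,"ty":0,"tz":0,"rx":0,"ry":0,"rz":0},
  ],
)

```text
time_s: 11.25
tcp_pos: [0.5776, 0.2449, 0.2966]
orientation: [-3.142, 0.0, 3.142]
wrist_force: [0.1, -0.4, -0.6]
width: 0.0217
grip_force: 0.0
```

```bash
python3 - <<'E'
from h import *
st(); w=W(); sc(w,'w3')
for n,z in [('nest_bar1',.0305),('nest_tube1',.035),('nest_block1',.033),('drawer_handle',.054)]:
    for r in env.tip_of('wrist',n)[:3]: print(n,r['score'],r['uv'],w.at(r['uv'],z))
E
```

```text
t 11.25 p [0.5776 0.2449 0.2966] o [-3.1416  0.      3.1416] w 0.02166017136279334 gf 0.0 F [ 0.1118 -0.411  -0.5887]
nest_bar1 0.83 [269.8, 76.1] [0.4656 0.1841 0.0305]
nest_tube1 0.93 [316.3, 178.0] [0.5898 0.2401 0.035 ]
nest_tube1 0.75 [318.1, 86.4] [0.4778 0.2425 0.035 ]
nest_block1 0.68 [369.9, 185.1] [0.5996 0.3096 0.033 ]
nest_block1 0.58 [377.2, 82.2] [0.4728 0.3139 0.033 ]
drawer_handle 0.59 [190.8, 135.1] [0.5345 0.0909 0.054 ]
```

View pics/w3.png

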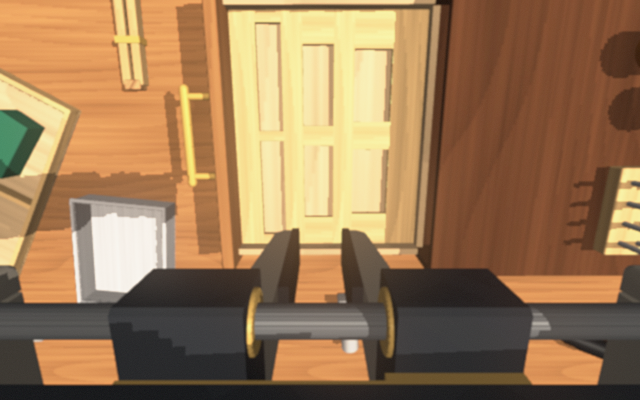

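The six nests show at columns 255–392: bars ~270, tubes ~317, blocks ~372, with the divider at row ~135. Next I'll convert the edges to metric positions.

```bash
python3 - <<'E'
from h import *
img=cv2.imread('pics/w3.png')
class V(W):
    def __init__(s):
        s.p=np.array([0.5776,0.2449,0.2966]);s.o=np.array([np.pi,0,np.pi]);T=np.eye(4);T[:3,:3]=Ro.from_euler('xyz',s.o).as_matrix();T[:3,3]=s.p
        s.i=env.camera_info('wrist');s.T=T@np.array(s.i['T_tool_cam'])
w=V()
for c,r in [(302,44),(333,125),(302,146),(331,216),(255,22),(281,119),(281,140),(355,48),(392,122),(355,148),(388,212)]:
    print((c,r),w.at((c,r),.027)[:2])
# overlay model
k=3.3;x0,y0=240,0
c=cv2.resize(img[0:180,240:400],None,fx=k,fy=k,interpolation=cv2.INTER_CUBIC)
xc=.535
for yc,W_,L,s in [(.1835,.031,.126,.075),(.243,.038,.096,.060),(.310,.046,.086,.058)]:
    for sg in(-1,1):
        P=[w.proj((xc+sg*s+a*L/2,yc+b*W_/2,.027)) for a,b in[(-1,-1),(1,-1),(1,1),(-1,1)]]
        cv2.polylines(c,[((np.array(P)-[x0,y0])*k).astype(int)],True,(255,0,0),1)
cv2.imwrite('pics/o3.png',c)
E
```

```text
(302, 44) [0.429  0.2233]
(333, 125) [0.5235 0.2612]
(302, 146) [0.5497 0.2218]
(331, 216) [0.6432 0.2596]
(255, 22) [0.4051 0.1683]
(281, 119) [0.5161 0.1958]
(281, 140) [0.5422 0.1951]
(355, 48) [0.4334 0.2867]
(392, 122) [0.5198 0.3354]
(355, 148) [0.5523 0.2897]
(388, 212) [0.6376 0.3361]
```

View pics/o3.png

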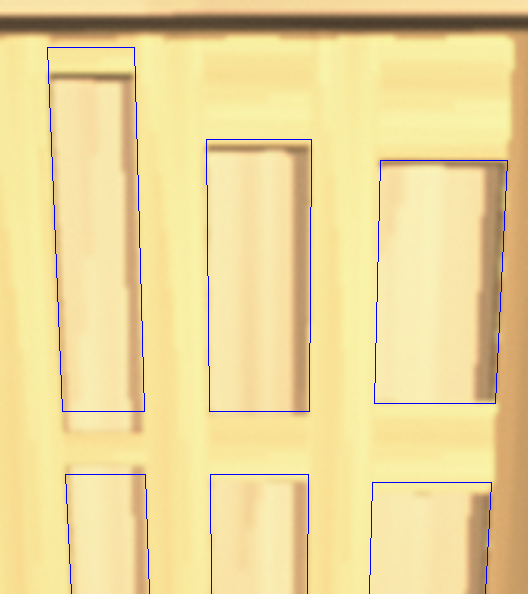

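The overlay fits. Nest centres: bar (0.469, 0.1835), tube (0.477, 0.243), blocks (0.477, 0.310) and (0.597, 0.310). Now to the bin.

Emit:
play_rows(
  targets=[
    {"tx":-0.04,"ty":-0.99,"tz":0,"rx":0,"ry":0,"rz":0},
    {"tx":-0.04,"ty":-0.99,"tz":0,"rx":0,"ry":0,"rz":0},
    {"tx":-0.04,"ty":-0.99,"tz":0,"rx":0,"ry":0,"rz":0},
    {"tx":-0.04,"ty":-0.99,"tz":0,"rx":0,"ry":0,"rz":0},
    {"tx":-0.04,"ty":-0.99,"tz":0,"rx":0,"ry":0,"rz":0},
    {"tx":-0.04,"ty":-0.99,"tz":0,"rx":0,"ry":0,"rz":0},
    {"tx":-0.04,"ty":-0.99,"tz":0,"rx":0,"ry":0,"rz":0},
    {"tx":-0.04,"ty":-0.99,"tz":0,"rx":0,"ry":0,"rz":0},
    {"tx":-0.04,"ty":-0.99,"tz":0,"rx":0,"ry":0,"rz":0},
    {"tx":-0.04,"ty":-0.99,"tz":0,"rx":0,"ry":0,"rz":0},
  ],
)

```text
time_s: 12.5
tcp_pos: [0.5974, -0.2522, 0.2968]
orientation: [-3.141, 0.0, 3.141]
wrist_force: [1.0, -0.2, -0.2]
width: 0.0225
grip_force: 0.0
```

Emit:
play_rows(
  targets=[
    {"tx":0,"ty":-0.8,"tz":0,"rx":0,"ry":0,"rz":0},
    {"tx":0,"ty":0,"tz":0,"rx":0,"ry":0,"rz":0},
    {"tx":0,"ty":0,"tz":0,"rx":0,"ry":0,"rz":0},
    {"tx":0,"ty":0,"tz":0,"rx":0,"ry":0,"rz":0},
    {"tx":0,"ty":0,"tz":0,"rx":0,"ry":0,"rz":0},
    {"tx":0,"ty":0,"tz":0,"rx":0,"ry":0,"rz":0},
    {"tx":0,"ty":0,"tz":0,"rx":0,"ry":0,"rz":0},
    {"tx":0,"ty":0,"tz":0,"rx":0,"ry":0,"rz":0},
    {"tx":0,"ty":0,"tz":0,"rx":0,"ry":0,"rz":0},
    {"tx":0,"ty":0,"tz":0,"rx":0,"ry":0,"rz":0},
  ],
)

```text
time_s: 13.5
tcp_pos: [0.5976, -0.2901, 0.2966]
orientation: [-3.142, -0.0, 3.142]
wrist_force: [0.5, 0.3, -0.5]
width: 0.0216
grip_force: 0.0
```

```bash
cat >> h.py <<'E'
def greens(w,z):
    """green blobs: contour unprojected at height z, hull -> min area rect centre, long axis angle (deg), sizes"""
    h=cv2.cvtColor(w.img,cv2.COLOR_BGR2HSV); m=cv2.inRange(h,(65,80,20),(95,255,255)); m[265:]=0
    m=cv2.morphologyEx(m,cv2.MORPH_OPEN,np.ones((3,3)))
    out=[]
    for c in cv2.findContours(m,cv2.RETR_EXTERNAL,cv2.CHAIN_APPROX_NONE)[0]:
        if cv2.contourArea(c)<150: continue
        P=np.array([w.at(q,z)[:2] for q in c[:,0].astype(float)],np.float32)
        (cx,cy),(a,b),an=cv2.minAreaRect(P*1000); 
        if a<b: a,b,an=b,a,an-90
        an=(an+90)%180-90
        u=c[:,0].mean(0)
        out.append((u,np.array([cx,cy])/1000,a,b,an)); print('uv',u.round(),'xy',np.array([cx,cy])/1000,'L %.0f W %.0f ang %.1f'%(a,b,an))
    return out
E
python3 - <<'E'
from h import *
st(); w=W(); sc(w,'w4')
greens(w,.03)
for n,z in [('bar1',.0175),('tube1',.022),('block1',.02),('stub',.022),('notched',.02),('bin',0),('tin',0)]:
    for r in env.tip_of('wrist',n)[:3]: print(n,r['score'],r['uv'],w.at(r['uv'],z))
E
```

```text
t 13.5 p [ 0.5976 -0.2901  0.2966] o [-3.1416 -0.      3.1416] w 0.02161479690907109 gf 0.0 F [ 0.5263  0.2974 -0.5284]
uv [248. 186.] xy [ 0.6234 -0.386 ] L 45 W 12 ang -21.7
uv [257. 148.] xy [ 0.5709 -0.3687] L 74 W 21 ang -23.2
uv [424. 127.] xy [ 0.5463 -0.1601] L 78 W 42 ang -36.3
uv [376.  96.] xy [ 0.5104 -0.2222] L 89 W 29 ang -26.2
uv [312.  55.] xy [ 0.4631 -0.3006] L 78 W 39 ang -25.2
bar1 0.84 [72.9, 158.4] [ 0.5868 -0.6157  0.0175]
bar1 0.8 [255.0, 161.4] [ 0.5908 -0.376   0.0175]
tube1 0.83 [371.5, 96.3] [ 0.5085 -0.2258  0.022 ]
block1 0.81 [419.6, 125.6] [ 0.5444 -0.1625  0.02  ]
stub 0.84 [200.2, 130.8] [ 0.5509 -0.4435  0.022 ]
notched 0.94 [312.9, 196.0] [ 0.6372 -0.2997  0.02  ]
bin 0.73 [315.6, 130.5] [ 0.5515 -0.296   0.    ]
bin 0.31 [310.3, 56.3] [ 0.4585 -0.3025  0.    ]
bin 0.24 [501.0, 235.9] [ 0.7015 -0.0274  0.    ]
tin 0.65 [501.2, 230.2] [ 0.6928 -0.0282  0.    ]
```

View pics/w4.png

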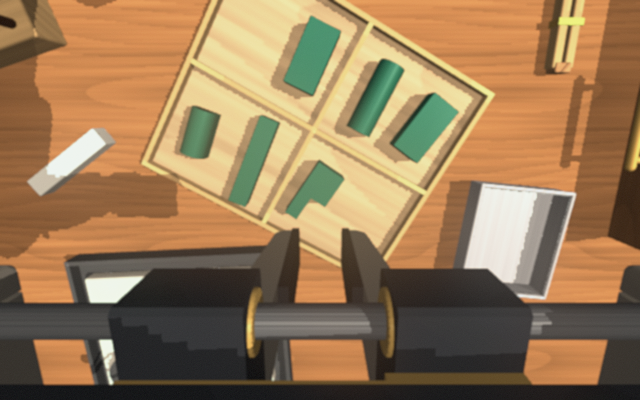

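The picture shows six green pieces: block (312,55), tube (376,96), block (424,127), stub (200,131), bar (255,160), notched (313,190). There is a white look-alike at (70,160) and the tin at (515,240). I'll fit 3D models to the silhouettes for accurate poses.

```bash
cat >> h.py <<'E'
from scipy.optimize import minimize
def box(x0,x1,y0,y1,h): return np.array([(x,y,z) for x in(x0,x1) for y in(y0,y1) for z in(0,h)])
def tube(L): 
    t=np.linspace(0,np.pi,13); pr=[(-.016,0),(.016,0)]+[(.016*np.cos(a),.018+.016*np.sin(a)) for a in t]
    return np.array([(x,y,z) for x in(-L/2,L/2) for y,z in pr])
M={'bar':[box(-.06,.06,-.0125,.0125,.025)],'tube':[tube(.09)],'stub':[tube(.06)],'block':[box(-.04,.04,-.02,.02,.03)],
 'notched':[box(-.04,.005,-.02,.02,.03),box(-.04,.04,-.02,-.002,.03)]}
def gmask(img):
    h=cv2.cvtColor(img,cv2.COLOR_BGR2HSV); m=cv2.inRange(h,(60,90,25),(95,255,255)); m[268:]=0
    return cv2.morphologyEx(m,cv2.MORPH_CLOSE,cv2.morphologyEx(m,cv2.MORPH_OPEN,np.ones((2,2))))
def fit(w,kind,xy,ang,zb=.005,r=60,show=None):
    """fit pose (x,y,deg) of a model standing on height zb to the green silhouette near xy"""
    S=4; m=gmask(w.img); u=w.proj((*xy,zb+.015)); n,lab=cv2.connectedComponents(m)
    ys,xs=np.nonzero(m); k=np.argmin((xs-u[0])**2+(ys-u[1])**2); m=(lab==lab[ys[k],xs[k]]).astype(np.uint8)
    x,y,ww,hh=cv2.boundingRect(m); x0,y0=max(x-15,0),max(y-15,0); c=m[y0:min(y+hh+15,268),x0:x+ww+15]; c=cv2.resize(c*255,None,fx=S,fy=S,interpolation=cv2.INTER_LINEAR)>127
    def cost(v):
        a=np.radians(v[2]); R=np.array([[np.cos(a),-np.sin(a)],[np.sin(a),np.cos(a)]]); q=np.zeros(c.shape,np.uint8)
        for b in M[kind]:
            P=np.c_[b[:,:2]@R.T+np.array(v[:2])/1000,b[:,2]+zb]; U=(np.array([w.proj(p) for p in P])-[x0,y0]+.5)*S-.5
            cv2.fillConvexPoly(q,cv2.convexHull(np.round(U*16).astype(np.int32)),1,shift=4)
        return 1-(c&(q>0)).sum()/max((c|(q>0)).sum(),1)
    best=min((minimize(cost,[xy[0]*1000,xy[1]*1000,a0],method='Nelder-Mead',options=dict(initial_simplex=[[xy[0]*1000+dx,xy[1]*1000+dy,a0+da] for dx,dy,da in((0,0,0),(8,0,0),(0,8,0),(0,0,10))],xatol=.05,fatol=1e-4)) for a0 in np.atleast_1d(ang)),key=lambda r:r.fun)
    print(kind,'xy %.1f %.1f ang %.1f IoU %.3f'%(*best.x,1-best.fun)); return best.x
def saved(name,p,yaw=np.pi):
    w=W.__new__(W); w.p=np.array(p); w.img=cv2.imread(f'pics/{name}.png'); T=np.eye(4);T[:3,:3]=Ro.from_euler('xyz',[np.pi,0,yaw]).as_matrix();T[:3,3]=p
    w.i=env.camera_info('wrist'); w.T=T@np.array(w.i['T_tool_cam']); return w
E
python3 - <<'E'
from h import *
w=saved('w4',[.5976,-.2901,.2966])
fit(w,'bar',(.591,-.376),-22)
fit(w,'tube',(.5085,-.2258),-26)
fit(w,'block',(.5444,-.1625),-36)
fit(w,'block',(.463,-.300),-25)
fit(w,'stub',(.551,-.4435),-10)
fit(w,'notched',(.637,-.2997),[-30,150])
E
```

```text
bar xy 591.0 -376.0 ang -22.0 IoU 0.000
tube xy 508.5 -225.8 ang -26.0 IoU 0.000
block xy 544.4 -162.5 ang -36.0 IoU 0.000
block xy 420.4 -320.6 ang 93.0 IoU 0.095
stub xy 551.0 -443.5 ang -10.0 IoU 0.000
notched xy 637.0 -299.7 ang -30.0 IoU 0.000
```

```bash
python3 - <<'E'
from h import *
w=saved('w4',[.5976,-.2901,.2966])
m=gmask(w.img); n,l,s,c=cv2.connectedComponentsWithStats(m); print(s,c)
print(w.proj((.591,-.376,.02)), [cv2.cvtColor(w.img,cv2.COLOR_BGR2HSV)[r,q] for q,r in[(255,160),(376,96),(200,131),(313,190)]])
E
```

```text
[[     0     39    640    361 217569]
 [     0      0    640    106  28567]
 [   182    238    172    144   9864]] [[316.9313 217.5393]
 [355.8978  24.7682]
 [270.7457 307.6482]]
[254.7031 161.8267] [array([ 65,  83, 139], dtype=uint8), array([ 74, 119, 142], dtype=uint8), array([ 66,  81, 144], dtype=uint8), array([ 64,  78, 138], dtype=uint8)]
```

```bash
sed -i 's/inRange(h,(60,90,25)/inRange(h,(58,60,25)/; s/return cv2.morphologyEx(m,cv2.MORPH_CLOSE.*/return cv2.morphologyEx(m,cv2.MORPH_OPEN,np.ones((3,3)))/' h.py; python3 - <<'E'
from h import *
w=saved('w4',[.5976,-.2901,.2966])
fit(w,'bar',(.591,-.376),-22)
fit(w,'tube',(.5085,-.2258),-26)
fit(w,'block',(.5444,-.1625),-36)
fit(w,'block',(.463,-.300),-25)
fit(w,'stub',(.551,-.4435),-10)
fit(w,'notched',(.637,-.2997),[-30,150])
E
```

```text
bar xy 592.3 -378.4 ang -24.7 IoU 0.799
tube xy 511.7 -222.0 ang -28.7 IoU 0.846
block xy 548.1 -159.7 ang -37.7 IoU 0.850
block xy 464.4 -300.7 ang -24.4 IoU 0.897
stub xy 553.2 -448.6 ang -2.8 IoU 0.551
notched xy 634.9 -298.8 ang -30.5 IoU 0.796
```

```bash
python3 - <<'E'
import re
s=open('h.py').read()
s=re.sub(r"    h=cv2.cvtColor\(img,cv2.COLOR_BGR2HSV\); m=cv2.inRange\(h,\(58.*\n","    g=img.astype(int); m=((g[...,1]-g[...,2]>8)&(g[...,1]-g[...,0]>=2)).astype(np.uint8); m[268:]=0\n",s)
s+='''
def shiftf(w,*a,**k): return fit(w,*a,**k)
'''
open('h.py','w').write(s)
E
python3 - <<'E'
from h import *
w=saved('w4',[.5976,-.2901,.2966])
for a in [('bar',(.591,-.376),-22),('tube',(.5085,-.2258),-26),('block',(.5444,-.1625),-36),('block',(.463,-.300),-25),('stub',(.551,-.4435),-10),('notched',(.637,-.2997),[-30,150])]: fit(w,*a)
m=gmask(w.img)*255; o=w.img.copy(); o[m==0]=o[m==0]//3
cv2.imwrite('pics/m4.png',cv2.resize(o[0:240,140:480],None,fx=2.3,fy=2.3))
E
```

```text
bar xy 589.1 -378.3 ang -23.8 IoU 0.872
tube xy 511.9 -221.6 ang -28.3 IoU 0.897
block xy 547.7 -158.7 ang -37.1 IoU 0.898
block xy 463.9 -301.0 ang -24.5 IoU 0.930
stub xy 553.1 -447.2 ang -15.1 IoU 0.804
notched xy 634.0 -298.2 ang -32.8 IoU 0.892
```

View pics/m4.png

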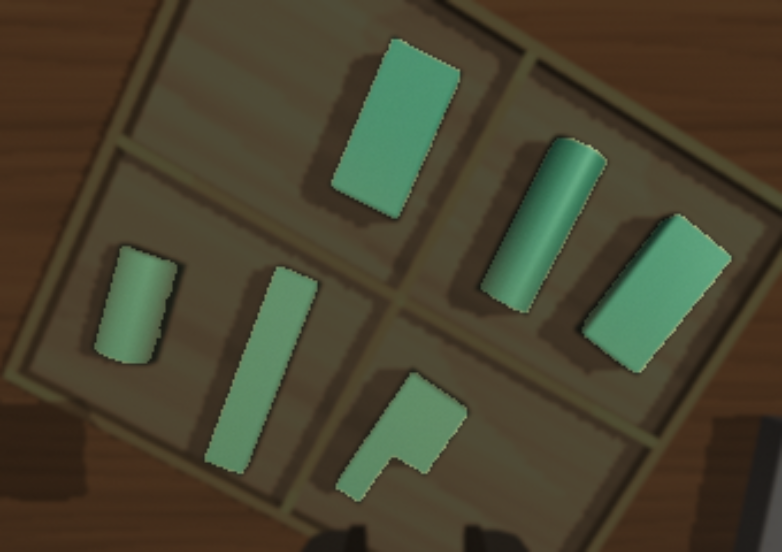

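The mask covers each piece cleanly. First piece: the block at world (0.548, -0.159), angle -37°. Moving to hover over it.

Emit:
play_rows(
  targets=[
    {"tx":0.25,"ty":0.65,"tz":0.6,"rx":0,"ry":0,"rz":0},
    {"tx":0.25,"ty":0.65,"tz":0.6,"rx":0,"ry":0,"rz":0},
    {"tx":0.25,"ty":0.65,"tz":0.6,"rx":0,"ry":0,"rz":0},
    {"tx":0.25,"ty":0.66,"tz":0.6,"rx":0,"ry":0,"rz":0},
    {"tx":0,"ty":0,"tz":0,"rx":0,"ry":0,"rz":1},
    {"tx":0,"ty":0,"tz":0,"rx":0,"ry":0,"rz":1},
    {"tx":0,"ty":0,"tz":0,"rx":0,"ry":0,"rz":1},
    {"tx":0,"ty":0,"tz":0,"rx":0,"ry":0,"rz":1},
    {"tx":0,"ty":0,"tz":0,"rx":0,"ry":0,"rz":1},
    {"tx":0,"ty":0,"tz":0,"rx":0,"ry":0,"rz":1},
  ],
  grip=52,
)

```text
time_s: 14.9
tcp_pos: [0.5477, -0.1597, 0.1767]
orientation: [3.142, 0.0, 2.509]
wrist_force: [0.3, -0.4, -0.1]
width: 0.0521
grip_force: 0.0
```

Emit:
play_rows(
  targets=[
    {"tx":0,"ty":0,"tz":0,"rx":0,"ry":0,"rz":0.18},
    {"tx":0,"ty":0,"tz":0,"rx":0,"ry":0,"rz":0},
    {"tx":0,"ty":0,"tz":0,"rx":0,"ry":0,"rz":0},
    {"tx":0,"ty":0,"tz":0,"rx":0,"ry":0,"rz":0},
    {"tx":0,"ty":0,"tz":0,"rx":0,"ry":0,"rz":0},
    {"tx":0,"ty":0,"tz":0,"rx":0,"ry":0,"rz":0},
    {"tx":0,"ty":0,"tz":0,"rx":0,"ry":0,"rz":0},
    {"tx":0,"ty":0,"tz":0,"rx":0,"ry":0,"rz":0},
    {"tx":0,"ty":0,"tz":0,"rx":0,"ry":0,"rz":0},
    {"tx":0,"ty":0,"tz":0,"rx":0,"ry":0,"rz":0},
  ],
)

```text
time_s: 15.9
tcp_pos: [0.5476, -0.1596, 0.1766]
orientation: [3.142, 0.0, 2.494]
wrist_force: [0.7, 0.5, -1.1]
width: 0.0517
grip_force: 0.0
```

```bash
python3 - <<'E'
s=open('h.py').read()
s=s.replace("(g[...,1]-g[...,2]>8)&(g[...,1]-g[...,0]>=2)","(g[...,1]-g[...,2]>np.maximum(3,.12*g[...,1]))&(g[...,1]-g[...,0]>=0)")
s+='''
def rel(v):
    """target (mm,mm,deg) in tool units from the measured TCP: tx, ty, rz"""
    s=env.sense(); p=np.array(s['tcp_pos'][:2]); y=s['orientation'][2]; d=np.array(v[:2])/1000-p
    print('tx %.3f ty %.3f (units) rz %.3f  tcp'%(d@[np.cos(y),np.sin(y)]/.05,d@[np.sin(y),-np.cos(y)]/.05,-(((v[2]-np.degrees(y))+90)%180-90)/6),np.array(s['tcp_pos']),'yaw',y)
'''
open('h.py','w').write(s)
E
python3 - <<'E'
from h import *
w=saved('w4',[.5976,-.2901,.2966])
for a in [('bar',(.591,-.376),-22),('tube',(.5085,-.2258),-26),('block',(.5444,-.1625),-36),('block',(.463,-.300),-25),('stub',(.551,-.4435),-10),('notched',(.637,-.2997),[-30,150])]: fit(w,*a)
for u in [(494,96),(145,163),(313,130),(370,23),(264,220)]: print(u,w.at(u,.021))
st(); w=W(); sc(w,'w5'); rel(fit(w,'block',(.548,-.159),-37))
E
```

```text
bar xy 590.2 -376.9 ang -23.8 IoU 0.853
tube xy 511.7 -221.2 ang -28.3 IoU 0.883
block xy 547.1 -158.1 ang -39.0 IoU 0.885
block xy 463.6 -299.6 ang -24.8 IoU 0.919
stub xy 552.6 -446.6 ang -14.6 IoU 0.766
notched xy 633.4 -297.7 ang -33.0 IoU 0.862
(494, 96) [ 0.5079 -0.0714  0.021 ]
(145, 163) [ 0.5922 -0.5191  0.021 ]
(313, 130) [ 0.5497 -0.2985  0.021 ]
(370, 23) [ 0.4245 -0.2298  0.021 ]
(264, 220) [ 0.6705 -0.3661  0.021 ]
t 15.9 p [ 0.5476 -0.1596  0.1766] o [3.1416 0.     2.4944] w 0.051736481487318395 gf 0.0 F [ 0.6536  0.5408 -1.1464]
block xy 548.3 -159.5 ang -37.0 IoU 0.927
tx -0.009 ty 0.010 (units) rz -0.008  tcp [ 0.5476 -0.1596  0.1766] yaw 2.494360607808048
```

View pics/w5.png

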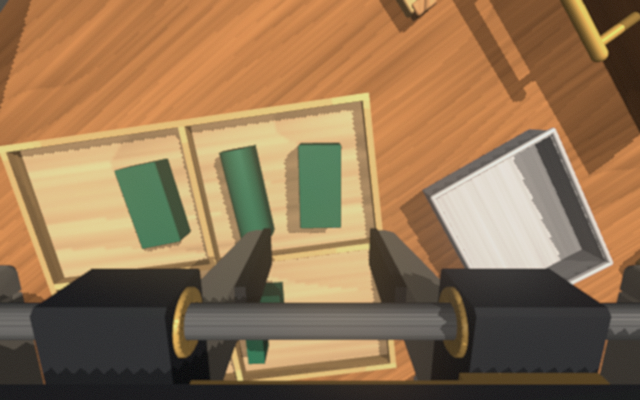

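The fit on the hover view is on target: block at about (320,185), right under the TCP. Grasping.

Emit:
play_rows(
  targets=[
    {"tx":0,"ty":0,"tz":0.8,"rx":0,"ry":0,"rz":0},
    {"tx":0,"ty":0,"tz":0.8,"rx":0,"ry":0,"rz":0},
    {"tx":0,"ty":0,"tz":0.6,"rx":0,"ry":0,"rz":0},
    {"tx":0,"ty":0,"tz":0.4,"rx":0,"ry":0,"rz":0},
    {"tx":0,"ty":0,"tz":0.3,"rx":0,"ry":0,"rz":0},
    {"tx":0,"ty":0,"tz":0.18,"rx":0,"ry":0,"rz":0},
    {"tx":0,"ty":0,"tz":0,"rx":0,"ry":0,"rz":0},
    {"tx":0,"ty":0,"tz":0,"rx":0,"ry":0,"rz":0},
    {"tx":0,"ty":0,"tz":0,"rx":0,"ry":0,"rz":0},
    {"tx":0,"ty":0,"tz":0,"rx":0,"ry":0,"rz":0},
  ],
)

```text
time_s: 16.95
tcp_pos: [0.5482, -0.1598, 0.0235]
orientation: [3.141, 0.001, 2.494]
wrist_force: [-0.3, -0.3, 0.3]
width: 0.0519
grip_force: 0.0
```

Emit:
play_rows(
  targets=[
    {"tx":0,"ty":0,"tz":0,"rx":0,"ry":0,"rz":0},
    {"tx":0,"ty":0,"tz":0,"rx":0,"ry":0,"rz":0},
    {"tx":0,"ty":0,"tz":0,"rx":0,"ry":0,"rz":0},
    {"tx":0,"ty":0,"tz":0,"rx":0,"ry":0,"rz":0},
    {"tx":0,"ty":0,"tz":-0.4,"rx":0,"ry":0,"rz":0},
    {"tx":0,"ty":0,"tz":-0.8,"rx":0,"ry":0,"rz":0},
    {"tx":0,"ty":0,"tz":-0.8,"rx":0,"ry":0,"rz":0},
    {"tx":0,"ty":0,"tz":-0.5,"rx":0,"ry":0,"rz":0},
    {"tx":0,"ty":0,"tz":0,"rx":0,"ry":0,"rz":-1},
    {"tx":0,"ty":0,"tz":0,"rx":0,"ry":0,"rz":-1},
  ],
  grip=25,
  grip_force=30,
)

```text
time_s: 17.95
tcp_pos: [0.548, -0.1597, 0.1486]
orientation: [3.141, 0.002, 2.708]
wrist_force: [-0.9, 0.1, -1.3]
width: 0.0394
grip_force: 30.0
```

Emit:
play_rows(
  targets=[
    {"tx":0,"ty":0,"tz":0,"rx":0,"ry":0,"rz":-1},
    {"tx":0,"ty":0,"tz":0,"rx":0,"ry":0,"rz":-1},
    {"tx":0,"ty":0,"tz":0,"rx":0,"ry":0,"rz":-1},
    {"tx":0,"ty":0,"tz":0,"rx":0,"ry":0,"rz":-1},
    {"tx":0,"ty":0,"tz":0,"rx":0,"ry":0,"rz":-0.18},
    {"tx":-0.1,"ty":0.94,"tz":0,"rx":0,"ry":0,"rz":0},
    {"tx":-0.1,"ty":0.94,"tz":0,"rx":0,"ry":0,"rz":0},
    {"tx":-0.1,"ty":0.94,"tz":0,"rx":0,"ry":0,"rz":0},
    {"tx":-0.1,"ty":0.94,"tz":0,"rx":0,"ry":0,"rz":0},
    {"tx":-0.1,"ty":0.94,"tz":0,"rx":0,"ry":0,"rz":0},
  ],
)

```text
time_s: 18.95
tcp_pos: [0.5724, 0.0772, 0.1475]
orientation: [-3.142, -0.0, 3.139]
wrist_force: [0.2, 0.4, -1.3]
width: 0.0395
grip_force: 30.0
```

Emit:
play_rows(
  targets=[
    {"tx":-0.1,"ty":0.94,"tz":0,"rx":0,"ry":0,"rz":0},
    {"tx":-0.1,"ty":0.94,"tz":0,"rx":0,"ry":0,"rz":0},
    {"tx":-0.1,"ty":0.94,"tz":0,"rx":0,"ry":0,"rz":0},
    {"tx":-0.1,"ty":0.94,"tz":0,"rx":0,"ry":0,"rz":0},
    {"tx":-0.09,"ty":0.94,"tz":0,"rx":0,"ry":0,"rz":0},
    {"tx":0,"ty":0,"tz":0,"rx":0,"ry":0,"rz":0},
    {"tx":0,"ty":0,"tz":0,"rx":0,"ry":0,"rz":0},
    {"tx":0,"ty":0,"tz":0,"rx":0,"ry":0,"rz":0},
    {"tx":0,"ty":0,"tz":0,"rx":0,"ry":0,"rz":0},
    {"tx":0,"ty":0,"tz":0,"rx":0,"ry":0,"rz":0},
  ],
)

```text
time_s: 19.95
tcp_pos: [0.5973, 0.3091, 0.1477]
orientation: [-3.141, -0.0, 3.14]
wrist_force: [0.7, -0.4, -0.1]
width: 0.0398
grip_force: 30.0
```

```bash
python3 - <<'E'
from h import *
st(); w=W(); sc(w,'w6'); rel((597,310,0))
h=cv2.resize(w.img[60:260,220:420],(600,600),interpolation=cv2.INTER_CUBIC); cv2.imwrite('pics/c6.png',h)
for n,z in [('nest_block1',.033),('nest_tube1',.035)]:
    for r in env.tip_of('wrist',n)[:2]: print(n,r['score'],r['uv'],w.at(r['uv'],z))
E
```

```text
t 19.95 p [0.5973 0.3091 0.1477] o [-3.1415 -0.0001  3.1396] w 0.03983946020657188 gf 29.973788559436798 F [ 0.7364 -0.3627 -0.0865]
tx 0.007 ty 0.014 (units) rz -0.016  tcp [0.5974 0.3093 0.1478] yaw 3.1398722047186176
nest_block1 0.61 [322.0, 37.9] [0.4732 0.3106 0.033 ]
nest_tube1 0.66 [233.1, 43.6] [0.4775 0.2424 0.035 ]
nest_tube1 0.62 [239.9, 192.3] [0.5944 0.2407 0.035 ]
```

View pics/w6.png

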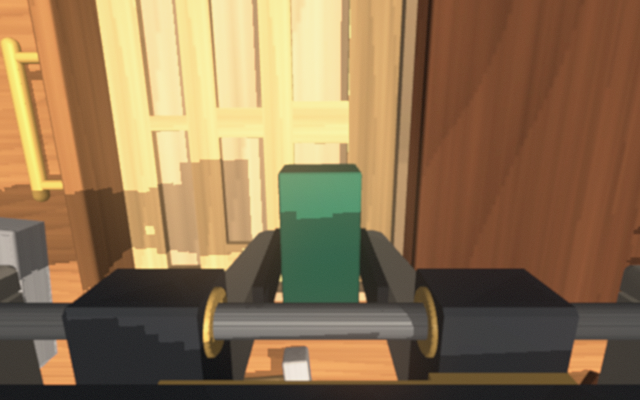

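The block is held squarely (columns 281–359), with its nest below. Lowering.

Emit:
play_rows(
  targets=[
    {"tx":0,"ty":0.015,"tz":0.7,"rx":0,"ry":0,"rz":0},
    {"tx":0,"ty":0,"tz":0.6,"rx":0,"ry":0,"rz":0},
    {"tx":0,"ty":0,"tz":0.4,"rx":0,"ry":0,"rz":0},
    {"tx":0,"ty":0,"tz":0.25,"rx":0,"ry":0,"rz":0},
    {"tx":0,"ty":0,"tz":0.1,"rx":0,"ry":0,"rz":0},
    {"tx":0,"ty":0,"tz":0.1,"rx":0,"ry":0,"rz":0},
    {"tx":0,"ty":0,"tz":0,"rx":0,"ry":0,"rz":0},
    {"tx":0,"ty":0,"tz":0,"rx":0,"ry":0,"rz":0},
    {"tx":0,"ty":0,"tz":0,"rx":0,"ry":0,"rz":0},
    {"tx":0,"ty":0,"tz":0,"rx":0,"ry":0,"rz":0},
  ],
)

```text
time_s: 21.1
tcp_pos: [0.5975, 0.3113, 0.0407]
orientation: [3.141, 0.001, 3.142]
wrist_force: [0.1, -0.6, -0.7]
width: 0.0397
grip_force: 30.0
```

Emit:
play_rows(
  targets=[
    {"tx":0,"ty":-0.015,"tz":0.04,"rx":0,"ry":0,"rz":0},
    {"tx":0,"ty":0,"tz":0.04,"rx":0,"ry":0,"rz":0},
    {"tx":0,"ty":0,"tz":0,"rx":0,"ry":0,"rz":0},
    {"tx":0,"ty":0,"tz":0,"rx":0,"ry":0,"rz":0},
    {"tx":0,"ty":0,"tz":0,"rx":0,"ry":0,"rz":0},
    {"tx":0,"ty":0,"tz":0,"rx":0,"ry":0,"rz":0},
    {"tx":0,"ty":0,"tz":0,"rx":0,"ry":0,"rz":0},
    {"tx":0,"ty":0,"tz":0,"rx":0,"ry":0,"rz":0},
    {"tx":0,"ty":0,"tz":0,"rx":0,"ry":0,"rz":0},
    {"tx":0,"ty":0,"tz":0,"rx":0,"ry":0,"rz":0},
  ],
)

```text
time_s: 22.1
tcp_pos: [0.5971, 0.3104, 0.0361]
orientation: [-3.142, -0.0, 3.142]
wrist_force: [0.2, -0.5, -1.0]
width: 0.0399
grip_force: 30.0
```

Emit:
play_rows(
  targets=[
    {"tx":0,"ty":0,"tz":0,"rx":0,"ry":0,"rz":0},
    {"tx":0,"ty":0,"tz":0,"rx":0,"ry":0,"rz":0},
    {"tx":0,"ty":0,"tz":0,"rx":0,"ry":0,"rz":0},
    {"tx":0,"ty":0,"tz":0,"rx":0,"ry":0,"rz":0},
    {"tx":0,"ty":0,"tz":-0.4,"rx":0,"ry":0,"rz":0},
    {"tx":0,"ty":0,"tz":-1,"rx":0,"ry":0,"rz":0},
    {"tx":0,"ty":0,"tz":-1,"rx":0,"ry":0,"rz":0},
    {"tx":0,"ty":0,"tz":-1,"rx":0,"ry":0,"rz":0},
    {"tx":0.8,"ty":0,"tz":0,"rx":0,"ry":0,"rz":0},
    {"tx":0,"ty":0,"tz":0,"rx":0,"ry":0,"rz":0},
  ],
  grip=48,
)

```text
time_s: 23.1
tcp_pos: [0.5544, 0.3104, 0.2078]
orientation: [3.141, -0.0, -3.141]
wrist_force: [0.2, -1.3, -0.4]
width: 0.0478
grip_force: 0.0
```

```bash
python3 - <<'E'
from h import *
st(); w=W(); sc(w,'w7'); fit(w,'block',(.597,.310),0,zb=.018); fit(w,'block',(.597,.310),0,zb=.027)
E
```

```text
t 23.1 p [0.5544 0.3104 0.2078] o [ 3.1409 -0.0001 -3.1411] w 0.04781601191782209 gf 0.0 F [ 0.2375 -1.3238 -0.4037]
block xy 601.8 310.5 ang 0.9 IoU 0.871
block xy 600.6 310.2 ang 0.8 IoU 0.838
```

Block 1 is seated: the tip reached 36 mm with no force. Next is the tube.

Emit:
play_rows(
  targets=[
    {"tx":0.08,"ty":-0.97,"tz":0.06,"rx":0,"ry":0,"rz":0},
    {"tx":0.08,"ty":-0.97,"tz":0.06,"rx":0,"ry":0,"rz":0},
    {"tx":0.08,"ty":-0.97,"tz":0.06,"rx":0,"ry":0,"rz":0},
    {"tx":0.08,"ty":-0.97,"tz":0.06,"rx":0,"ry":0,"rz":0},
    {"tx":0.08,"ty":-0.97,"tz":0.06,"rx":0,"ry":0,"rz":0},
    {"tx":0.08,"ty":-0.97,"tz":0.06,"rx":0,"ry":0,"rz":0},
    {"tx":0.08,"ty":-0.97,"tz":0.06,"rx":0,"ry":0,"rz":0},
    {"tx":0.08,"ty":-0.97,"tz":0.06,"rx":0,"ry":0,"rz":0},
    {"tx":0.08,"ty":-0.97,"tz":0.06,"rx":0,"ry":0,"rz":0},
    {"tx":0.08,"ty":-0.97,"tz":0.06,"rx":0,"ry":0,"rz":0},
  ],
)

```text
time_s: 24.15
tcp_pos: [0.5169, -0.177, 0.1754]
orientation: [3.142, -0.0, 3.141]
wrist_force: [-0.1, 0.1, -0.3]
width: 0.0482
grip_force: 0.0
```

Emit:
play_rows(
  targets=[
    {"tx":0.05,"ty":-0.94,"tz":0,"rx":0,"ry":0,"rz":0},
    {"tx":0,"ty":0,"tz":0,"rx":0,"ry":0,"rz":1},
    {"tx":0,"ty":0,"tz":0,"rx":0,"ry":0,"rz":1},
    {"tx":0,"ty":0,"tz":0,"rx":0,"ry":0,"rz":1},
    {"tx":0,"ty":0,"tz":0,"rx":0,"ry":0,"rz":1},
    {"tx":0,"ty":0,"tz":0,"rx":0,"ry":0,"rz":0.72},
    {"tx":0,"ty":0,"tz":0,"rx":0,"ry":0,"rz":0},
    {"tx":0,"ty":0,"tz":0,"rx":0,"ry":0,"rz":0},
    {"tx":0,"ty":0,"tz":0,"rx":0,"ry":0,"rz":0},
    {"tx":0,"ty":0,"tz":0,"rx":0,"ry":0,"rz":0},
  ],
  grip=43,
)

```text
time_s: 25.15
tcp_pos: [0.5146, -0.2217, 0.1759]
orientation: [-3.142, -0.0, 2.648]
wrist_force: [0.5, -0.9, -0.3]
width: 0.0429
grip_force: 0.0
```

```bash
python3 - <<'E'
from h import *
st(); w=W(); sc(w,'w8'); rel(fit(w,'tube',(.512,-.222),-28))
for r in env.tip_of('wrist','tube1')[:2]: print(r['score'],r['uv'],w.at(r['uv'],.022))
E
```

```text
t 25.15 p [ 0.5146 -0.2217  0.1759] o [-3.1415 -0.0002  2.6483] w 0.042933576540911025 gf 0.0 F [ 0.4605 -0.8542 -0.3258]
tube xy 512.6 -222.0 ang -27.6 IoU 0.869
tx 0.033 ty -0.025 (units) rz -0.109  tcp [ 0.5146 -0.2216  0.176 ] yaw 2.6481007494745894
0.79 [315.9, 183.6] [ 0.5111 -0.2239  0.022 ]
```

Emit:
play_rows(
  targets=[
    {"tx":0.04,"ty":-0.025,"tz":0.7,"rx":0,"ry":0,"rz":-0.11},
    {"tx":0,"ty":0,"tz":0.8,"rx":0,"ry":0,"rz":0},
    {"tx":0,"ty":0,"tz":0.7,"rx":0,"ry":0,"rz":0},
    {"tx":0,"ty":0,"tz":0.5,"rx":0,"ry":0,"rz":0},
    {"tx":0,"ty":0,"tz":0.3,"rx":0,"ry":0,"rz":0},
    {"tx":0,"ty":0,"tz":0.19,"rx":0,"ry":0,"rz":0},
    {"tx":0,"ty":0,"tz":0,"rx":0,"ry":0,"rz":0},
    {"tx":0,"ty":0,"tz":0,"rx":0,"ry":0,"rz":0},
    {"tx":0,"ty":0,"tz":0,"rx":0,"ry":0,"rz":0},
    {"tx":0,"ty":0,"tz":0,"rx":0,"ry":0,"rz":0},
  ],
)

```text
time_s: 26.25
tcp_pos: [0.5129, -0.222, 0.0176]
orientation: [3.141, 0.002, 2.659]
wrist_force: [-0.0, 1.4, -0.9]
width: 0.043
grip_force: 0.0
```

Emit:
play_rows(
  targets=[
    {"tx":0,"ty":0,"tz":0,"rx":0,"ry":0,"rz":0},
    {"tx":0,"ty":0,"tz":0,"rx":0,"ry":0,"rz":0},
    {"tx":0,"ty":0,"tz":0,"rx":0,"ry":0,"rz":0},
    {"tx":0,"ty":0,"tz":0,"rx":0,"ry":0,"rz":0},
    {"tx":0,"ty":0,"tz":-0.4,"rx":0,"ry":0,"rz":0},
    {"tx":0,"ty":0,"tz":-0.8,"rx":0,"ry":0,"rz":0},
    {"tx":0,"ty":0,"tz":-0.8,"rx":0,"ry":0,"rz":0},
    {"tx":0,"ty":0,"tz":-0.7,"rx":0,"ry":0,"rz":0},
    {"tx":0,"ty":0,"tz":0,"rx":0,"ry":0,"rz":-1},
    {"tx":0,"ty":0,"tz":0,"rx":0,"ry":0,"rz":-1},
  ],
  grip=18,
  grip_force=30,
)

```text
time_s: 27.25
tcp_pos: [0.5129, -0.2221, 0.153]
orientation: [-3.141, 0.003, 2.872]
wrist_force: [-0.5, 0.4, -0.8]
width: 0.0314
grip_force: 30.0
```

Emit:
play_rows(
  targets=[
    {"tx":0,"ty":0,"tz":0,"rx":0,"ry":0,"rz":-1},
    {"tx":0,"ty":0,"tz":0,"rx":0,"ry":0,"rz":-1},
    {"tx":0,"ty":0,"tz":0,"rx":0,"ry":0,"rz":-0.6},
    {"tx":0.07,"ty":0.93,"tz":0,"rx":0,"ry":0,"rz":0},
    {"tx":0.07,"ty":0.93,"tz":0,"rx":0,"ry":0,"rz":0},
    {"tx":0.07,"ty":0.93,"tz":0,"rx":0,"ry":0,"rz":0},
    {"tx":0.07,"ty":0.93,"tz":0,"rx":0,"ry":0,"rz":0},
    {"tx":0.07,"ty":0.93,"tz":0,"rx":0,"ry":0,"rz":0},
    {"tx":0.07,"ty":0.93,"tz":0,"rx":0,"ry":0,"rz":0},
    {"tx":0.07,"ty":0.93,"tz":0,"rx":0,"ry":0,"rz":0},
  ],
)

```text
time_s: 28.25
tcp_pos: [0.4875, 0.1056, 0.1516]
orientation: [3.142, 0.0, 3.14]
wrist_force: [0.3, -0.3, -1.0]
width: 0.0311
grip_force: 30.0
```

Emit:
play_rows(
  targets=[
    {"tx":0.07,"ty":0.93,"tz":0,"rx":0,"ry":0,"rz":0},
    {"tx":0.07,"ty":0.93,"tz":0,"rx":0,"ry":0,"rz":0},
    {"tx":0.08,"ty":0.94,"tz":0,"rx":0,"ry":0,"rz":0},
    {"tx":0,"ty":0,"tz":0.6,"rx":0,"ry":0,"rz":0},
    {"tx":0,"ty":0,"tz":0,"rx":0,"ry":0,"rz":0},
    {"tx":0,"ty":0,"tz":0,"rx":0,"ry":0,"rz":0},
    {"tx":0,"ty":0,"tz":0,"rx":0,"ry":0,"rz":0},
    {"tx":0,"ty":0,"tz":0,"rx":0,"ry":0,"rz":0},
    {"tx":0,"ty":0,"tz":0,"rx":0,"ry":0,"rz":0},
    {"tx":0,"ty":0,"tz":0,"rx":0,"ry":0,"rz":0},
  ],
)

```text
time_s: 29.25
tcp_pos: [0.4777, 0.2434, 0.1221]
orientation: [3.141, 0.001, 3.14]
wrist_force: [-0.0, -0.4, -1.2]
width: 0.0313
grip_force: 30.0
```

```bash
cat >> h.py <<'E'
def held(w,off,h,col=None):
    """front top edge of the held piece: rows where green starts in its middle column; off = bottom below tip, h = piece height"""
    m=gmask(w.img); m[:, :280]=0; m[:,361:]=0; z=w.p[2]-off; ys=np.nonzero(m[:,320])[0]; r=ys.min() if len(ys) else np.nan
    xs=np.nonzero(m[min(int(r)+12,260)])[0]
    print('first green row',r,'-> front x at bottom edge %.4f, at top edge %.4f'%(w.at((320,r),z)[0],w.at((320,r),z+h)[0]),'cols',xs.min(),xs.max())
E
python3 - <<'E'
from h import *
st(); rel((477,243,0)); w=W(); sc(w,'w9'); held(w,.0126,.034)
w6=saved('w6',[.5973,.3091,.1477]); held(w6,.0185,.03)
E
```

```text
t 29.25 p [0.4777 0.2434 0.1221] o [3.1412 0.0008 3.1396] w 0.0313042274913412 gf 29.96354788541794 F [-0.0017 -0.4126 -1.1573]
tx 0.013 ty -0.008 (units) rz -0.019  tcp [0.4777 0.2434 0.1221] yaw 3.139553670178545
first green row 164 -> front x at bottom edge 0.4366, at top edge 0.4318 cols 296 350
first green row 172 -> front x at bottom edge 0.5616, at top edge 0.5566 cols 280 360
```

Emit:
play_rows(
  targets=[
    {"tx":0,"ty":-0.005,"tz":0.6,"rx":0,"ry":0,"rz":-0.02},
    {"tx":0,"ty":0,"tz":0.5,"rx":0,"ry":0,"rz":0},
    {"tx":0,"ty":0,"tz":0.35,"rx":0,"ry":0,"rz":0},
    {"tx":0,"ty":0,"tz":0.15,"rx":0,"ry":0,"rz":0},
    {"tx":0,"ty":0,"tz":0.1,"rx":0,"ry":0,"rz":0},
    {"tx":0,"ty":0,"tz":0.05,"rx":0,"ry":0,"rz":0},
    {"tx":0,"ty":0,"tz":0,"rx":0,"ry":0,"rz":0},
    {"tx":0,"ty":0,"tz":0,"rx":0,"ry":0,"rz":0},
    {"tx":0,"ty":0,"tz":0,"rx":0,"ry":0,"rz":0},
    {"tx":0,"ty":0,"tz":0,"rx":0,"ry":0,"rz":0},
  ],
)

```text
time_s: 30.3
tcp_pos: [0.4775, 0.2437, 0.0345]
orientation: [3.141, 0.001, -3.141]
wrist_force: [-0.4, -0.1, -1.4]
width: 0.0311
grip_force: 30.0
```

Emit:
play_rows(
  targets=[
    {"tx":0,"ty":0,"tz":0.04,"rx":0,"ry":0,"rz":0},
    {"tx":0,"ty":0,"tz":0.04,"rx":0,"ry":0,"rz":0},
    {"tx":0,"ty":0,"tz":0,"rx":0,"ry":0,"rz":0},
    {"tx":0,"ty":0,"tz":0,"rx":0,"ry":0,"rz":0},
    {"tx":0,"ty":0,"tz":0,"rx":0,"ry":0,"rz":0},
    {"tx":0,"ty":0,"tz":0,"rx":0,"ry":0,"rz":0},
    {"tx":0,"ty":0,"tz":0,"rx":0,"ry":0,"rz":0},
    {"tx":0,"ty":0,"tz":0,"rx":0,"ry":0,"rz":0},
    {"tx":0,"ty":0,"tz":0,"rx":0,"ry":0,"rz":0},
    {"tx":0,"ty":0,"tz":0,"rx":0,"ry":0,"rz":0},
  ],
)

```text
time_s: 31.3
tcp_pos: [0.4774, 0.2436, 0.0301]
orientation: [3.141, 0.0, -3.141]
wrist_force: [0.9, -0.8, 1.4]
width: 0.0317
grip_force: 30.0
```

Emit:
play_rows(
  targets=[
    {"tx":0,"ty":0,"tz":0,"rx":0,"ry":0,"rz":0},
    {"tx":0,"ty":0,"tz":0,"rx":0,"ry":0,"rz":0},
    {"tx":0,"ty":0,"tz":0,"rx":0,"ry":0,"rz":0},
    {"tx":0,"ty":0,"tz":0,"rx":0,"ry":0,"rz":0},
    {"tx":0,"ty":0,"tz":-0.6,"rx":0,"ry":0,"rz":0},
    {"tx":0,"ty":0,"tz":-1,"rx":0,"ry":0,"rz":0},
    {"tx":0,"ty":0,"tz":-1,"rx":0,"ry":0,"rz":0},
    {"tx":0,"ty":0,"tz":-0.3,"rx":0,"ry":0,"rz":0},
    {"tx":0,"ty":-0.96,"tz":0,"rx":0,"ry":0,"rz":0},
    {"tx":0,"ty":-0.96,"tz":0,"rx":0,"ry":0,"rz":0},
  ],
  grip=40,
)

```text
time_s: 32.3
tcp_pos: [0.4777, 0.1474, 0.176]
orientation: [3.141, 0.002, -3.138]
wrist_force: [0.7, 0.2, -1.0]
width: 0.04
grip_force: 0.0
```

Emit:
play_rows(
  targets=[
    {"tx":0.03,"ty":-0.9,"tz":0,"rx":0,"ry":0,"rz":0},
    {"tx":0.03,"ty":-0.9,"tz":0,"rx":0,"ry":0,"rz":0},
    {"tx":0.03,"ty":-0.9,"tz":0,"rx":0,"ry":0,"rz":0},
    {"tx":0.03,"ty":-0.9,"tz":0,"rx":0,"ry":0,"rz":0},
    {"tx":0.03,"ty":-0.9,"tz":0,"rx":0,"ry":0,"rz":0},
    {"tx":0.03,"ty":-0.9,"tz":0,"rx":0,"ry":0,"rz":0},
    {"tx":0.03,"ty":-0.9,"tz":0,"rx":0,"ry":0,"rz":0},
    {"tx":0.03,"ty":-0.9,"tz":0,"rx":0,"ry":0,"rz":0},
    {"tx":0.03,"ty":-0.9,"tz":0,"rx":0,"ry":0,"rz":0},
    {"tx":0,"ty":-0.86,"tz":0,"rx":0,"ry":0,"rz":0},
  ],
  grip=52,
)

```text
time_s: 33.3
tcp_pos: [0.4637, -0.3025, 0.1751]
orientation: [-3.142, 0.0, -3.141]
wrist_force: [-0.2, -0.4, 0.3]
width: 0.0519
grip_force: 0.0
```

Emit:
play_rows(
  targets=[
    {"tx":0,"ty":0,"tz":0,"rx":0,"ry":0,"rz":1},
    {"tx":0,"ty":0,"tz":0,"rx":0,"ry":0,"rz":1},
    {"tx":0,"ty":0,"tz":0,"rx":0,"ry":0,"rz":1},
    {"tx":0,"ty":0,"tz":0,"rx":0,"ry":0,"rz":1},
    {"tx":0,"ty":0,"tz":0,"rx":0,"ry":0,"rz":0.1},
    {"tx":0,"ty":0,"tz":0,"rx":0,"ry":0,"rz":0},
    {"tx":0,"ty":0,"tz":0,"rx":0,"ry":0,"rz":0},
    {"tx":0,"ty":0,"tz":0,"rx":0,"ry":0,"rz":0},
    {"tx":0,"ty":0,"tz":0,"rx":0,"ry":0,"rz":0},
    {"tx":0,"ty":0,"tz":0,"rx":0,"ry":0,"rz":0},
  ],
)

```text
time_s: 34.3
tcp_pos: [0.4643, -0.3004, 0.1751]
orientation: [3.142, 0.0, 2.714]
wrist_force: [-0.5, -0.0, -0.6]
width: 0.0521
grip_force: 0.0
```

```bash
python3 - <<'E'
from h import *
st(); w=W(); sc(w,'w10'); rel(fit(w,'block',(.464,-.300),-24.6))
a=env.camera('top'); cv2.imwrite('pics/t10.png',a)
E
```

```text
t 34.3 p [ 0.4643 -0.3004  0.1751] o [3.1416 0.     2.7138] w 0.05207915110142559 gf 0.0 F [-0.5445 -0.0056 -0.6351]
block xy 464.8 -300.9 ang -25.4 IoU 0.919
tx -0.013 ty -0.005 (units) rz 0.147  tcp [ 0.4643 -0.3005  0.1751] yaw 2.713557984115582
```

Emit:
play_rows(
  targets=[
    {"tx":-0.01,"ty":-0.005,"tz":0.7,"rx":0,"ry":0,"rz":0.14},
    {"tx":0,"ty":0,"tz":0.8,"rx":0,"ry":0,"rz":0},
    {"tx":0,"ty":0,"tz":0.6,"rx":0,"ry":0,"rz":0},
    {"tx":0,"ty":0,"tz":0.45,"rx":0,"ry":0,"rz":0},
    {"tx":0,"ty":0,"tz":0.3,"rx":0,"ry":0,"rz":0},
    {"tx":0,"ty":0,"tz":0.19,"rx":0,"ry":0,"rz":0},
    {"tx":0,"ty":0,"tz":0,"rx":0,"ry":0,"rz":0},
    {"tx":0,"ty":0,"tz":0,"rx":0,"ry":0,"rz":0},
    {"tx":0,"ty":0,"tz":0,"rx":0,"ry":0,"rz":0},
    {"tx":0,"ty":0,"tz":0,"rx":0,"ry":0,"rz":0},
  ],
)

```text
time_s: 35.4
tcp_pos: [0.4652, -0.3013, 0.024]
orientation: [-3.141, 0.002, 2.699]
wrist_force: [0.3, 0.9, -0.5]
width: 0.052
grip_force: 0.0
```

Emit:
play_rows(
  targets=[
    {"tx":0,"ty":0,"tz":0,"rx":0,"ry":0,"rz":0},
    {"tx":0,"ty":0,"tz":0,"rx":0,"ry":0,"rz":0},
    {"tx":0,"ty":0,"tz":0,"rx":0,"ry":0,"rz":0},
    {"tx":0,"ty":0,"tz":0,"rx":0,"ry":0,"rz":0},
    {"tx":0,"ty":0,"tz":-0.4,"rx":0,"ry":0,"rz":0},
    {"tx":0,"ty":0,"tz":-0.8,"rx":0,"ry":0,"rz":0},
    {"tx":0,"ty":0,"tz":-0.8,"rx":0,"ry":0,"rz":0},
    {"tx":0,"ty":0,"tz":-0.6,"rx":0,"ry":0,"rz":0},
    {"tx":0,"ty":0,"tz":0,"rx":0,"ry":0,"rz":-1},
    {"tx":0,"ty":0,"tz":0,"rx":0,"ry":0,"rz":-1},
  ],
  grip=25,
  grip_force=30,
)

```text
time_s: 36.4
tcp_pos: [0.4651, -0.3012, 0.1543]
orientation: [-3.141, 0.002, 2.912]
wrist_force: [0.5, 0.9, -0.8]
width: 0.0394
grip_force: 30.0
```

Emit:
play_rows(
  targets=[
    {"tx":0,"ty":0,"tz":0,"rx":0,"ry":0,"rz":-1},
    {"tx":0,"ty":0,"tz":0,"rx":0,"ry":0,"rz":-1},
    {"tx":0,"ty":0,"tz":0,"rx":0,"ry":0,"rz":-0.22},
    {"tx":-0.02,"ty":0.94,"tz":0,"rx":0,"ry":0,"rz":0},
    {"tx":-0.02,"ty":0.94,"tz":0,"rx":0,"ry":0,"rz":0},
    {"tx":-0.02,"ty":0.94,"tz":0,"rx":0,"ry":0,"rz":0},
    {"tx":-0.02,"ty":0.94,"tz":0,"rx":0,"ry":0,"rz":0},
    {"tx":-0.02,"ty":0.94,"tz":0,"rx":0,"ry":0,"rz":0},
    {"tx":-0.02,"ty":0.94,"tz":0,"rx":0,"ry":0,"rz":0},
    {"tx":-0.02,"ty":0.94,"tz":0,"rx":0,"ry":0,"rz":0},
  ],
)

```text
time_s: 37.4
tcp_pos: [0.4717, 0.0299, 0.1532]
orientation: [3.142, 0.0, 3.138]
wrist_force: [1.4, 0.0, -1.1]
width: 0.0394
grip_force: 30.0
```

Emit:
play_rows(
  targets=[
    {"tx":-0.02,"ty":0.94,"tz":0,"rx":0,"ry":0,"rz":0},
    {"tx":-0.02,"ty":0.94,"tz":0,"rx":0,"ry":0,"rz":0},
    {"tx":-0.02,"ty":0.94,"tz":0,"rx":0,"ry":0,"rz":0},
    {"tx":-0.02,"ty":0.94,"tz":0,"rx":0,"ry":0,"rz":0},
    {"tx":-0.02,"ty":0.94,"tz":0,"rx":0,"ry":0,"rz":0},
    {"tx":0,"ty":0.92,"tz":0,"rx":0,"ry":0,"rz":0},
    {"tx":0,"ty":0,"tz":0,"rx":0,"ry":0,"rz":0},
    {"tx":0,"ty":0,"tz":0,"rx":0,"ry":0,"rz":0},
    {"tx":0,"ty":0,"tz":0,"rx":0,"ry":0,"rz":0},
    {"tx":0,"ty":0,"tz":0,"rx":0,"ry":0,"rz":0},
  ],
)

```text
time_s: 38.4
tcp_pos: [0.4773, 0.3077, 0.153]
orientation: [-3.141, -0.0, 3.139]
wrist_force: [-0.1, 1.1, -1.0]
width: 0.0397
grip_force: 30.0
```

```bash
python3 - <<'E'
from h import *
st(); rel((477,310,0)); w=W(); sc(w,'w11'); held(w,.019,.030)
E
```

```text
t 38.4 p [0.4773 0.3077 0.153 ] o [-3.1411 -0.0005  3.1386] w 0.03965215803355036 gf 29.999208748340607 F [-0.104   1.1083 -1.0328]
tx 0.005 ty 0.045 (units) rz -0.029  tcp [0.4773 0.3077 0.153 ] yaw 3.1385995079522235
first green row 170 -> front x at bottom edge 0.4405, at top edge 0.4357 cols 280 360
```

Emit:
play_rows(
  targets=[
    {"tx":-0.02,"ty":0.04,"tz":0.7,"rx":0,"ry":0,"rz":-0.03},
    {"tx":0,"ty":0,"tz":0.7,"rx":0,"ry":0,"rz":0},
    {"tx":0,"ty":0,"tz":0.4,"rx":0,"ry":0,"rz":0},
    {"tx":0,"ty":0,"tz":0.24,"rx":0,"ry":0,"rz":0},
    {"tx":0,"ty":0,"tz":0.1,"rx":0,"ry":0,"rz":0},
    {"tx":0,"ty":0,"tz":0.1,"rx":0,"ry":0,"rz":0},
    {"tx":0,"ty":0,"tz":0,"rx":0,"ry":0,"rz":0},
    {"tx":0,"ty":0,"tz":0,"rx":0,"ry":0,"rz":0},
    {"tx":0,"ty":0,"tz":0,"rx":0,"ry":0,"rz":0},
    {"tx":0,"ty":0,"tz":0,"rx":0,"ry":0,"rz":0},
  ],
)

```text
time_s: 39.45
tcp_pos: [0.4786, 0.3113, 0.0416]
orientation: [3.141, 0.001, -3.139]
wrist_force: [0.1, -0.1, -1.4]
width: 0.0398
grip_force: 30.0
```

Emit:
play_rows(
  targets=[
    {"tx":0,"ty":-0.01,"tz":0.05,"rx":0,"ry":0,"rz":-0.02},
    {"tx":0,"ty":0,"tz":0.04,"rx":0,"ry":0,"rz":0},
    {"tx":0,"ty":0,"tz":0,"rx":0,"ry":0,"rz":0},
    {"tx":0,"ty":0,"tz":0,"rx":0,"ry":0,"rz":0},
    {"tx":0,"ty":0,"tz":0,"rx":0,"ry":0,"rz":0},
    {"tx":0,"ty":0,"tz":0,"rx":0,"ry":0,"rz":0},
    {"tx":0,"ty":0,"tz":0,"rx":0,"ry":0,"rz":0},
    {"tx":0,"ty":0,"tz":0,"rx":0,"ry":0,"rz":0},
    {"tx":0,"ty":0,"tz":0,"rx":0,"ry":0,"rz":0},
    {"tx":0,"ty":0,"tz":0,"rx":0,"ry":0,"rz":0},
  ],
)

```text
time_s: 40.45
tcp_pos: [0.4783, 0.3105, 0.0366]
orientation: [-3.142, -0.0, -3.138]
wrist_force: [-0.5, 0.8, -0.4]
width: 0.0399
grip_force: 30.0
```

Emit:
play_rows(
  targets=[
    {"tx":0,"ty":0,"tz":0,"rx":0,"ry":0,"rz":0},
    {"tx":0,"ty":0,"tz":0,"rx":0,"ry":0,"rz":0},
    {"tx":0,"ty":0,"tz":0,"rx":0,"ry":0,"rz":0},
    {"tx":0,"ty":0,"tz":0,"rx":0,"ry":0,"rz":0},
    {"tx":0,"ty":0,"tz":-0.6,"rx":0,"ry":0,"rz":0},
    {"tx":0,"ty":0,"tz":-1,"rx":0,"ry":0,"rz":0},
    {"tx":0,"ty":0,"tz":-1,"rx":0,"ry":0,"rz":0},
    {"tx":0,"ty":0,"tz":-0.2,"rx":0,"ry":0,"rz":0},
    {"tx":0,"ty":-0.96,"tz":0,"rx":0,"ry":0,"rz":0},
    {"tx":0,"ty":-0.96,"tz":0,"rx":0,"ry":0,"rz":0},
  ],
  grip=47,
)

```text
time_s: 41.45
tcp_pos: [0.4787, 0.2143, 0.1768]
orientation: [3.141, 0.001, -3.135]
wrist_force: [-0.2, 0.2, -0.4]
width: 0.0467
grip_force: 0.0
```

Emit:
play_rows(
  targets=[
    {"tx":-0.18,"ty":-0.96,"tz":0,"rx":0,"ry":0,"rz":0},
    {"tx":-0.18,"ty":-0.96,"tz":0,"rx":0,"ry":0,"rz":0},
    {"tx":-0.18,"ty":-0.96,"tz":0,"rx":0,"ry":0,"rz":0},
    {"tx":-0.18,"ty":-0.96,"tz":0,"rx":0,"ry":0,"rz":0},
    {"tx":-0.18,"ty":-0.96,"tz":0,"rx":0,"ry":0,"rz":0},
    {"tx":-0.18,"ty":-0.96,"tz":0,"rx":0,"ry":0,"rz":0},
    {"tx":-0.18,"ty":-0.96,"tz":0,"rx":0,"ry":0,"rz":0},
    {"tx":-0.18,"ty":-0.96,"tz":0,"rx":0,"ry":0,"rz":0},
    {"tx":-0.18,"ty":-0.96,"tz":0,"rx":0,"ry":0,"rz":0},
    {"tx":-0.18,"ty":-0.96,"tz":0,"rx":0,"ry":0,"rz":0},
  ],
  grip=40,
)

```text
time_s: 42.45
tcp_pos: [0.5704, -0.2671, 0.1759]
orientation: [3.141, -0.001, -3.138]
wrist_force: [0.0, 0.4, 0.3]
width: 0.0396
grip_force: 0.0
```

Emit:
play_rows(
  targets=[
    {"tx":-0.14,"ty":-0.75,"tz":0,"rx":0,"ry":0,"rz":0},
    {"tx":-0.14,"ty":-0.75,"tz":0,"rx":0,"ry":0,"rz":0},
    {"tx":-0.14,"ty":-0.74,"tz":0,"rx":0,"ry":0,"rz":0},
    {"tx":0,"ty":0,"tz":0,"rx":0,"ry":0,"rz":1},
    {"tx":0,"ty":0,"tz":0,"rx":0,"ry":0,"rz":1},
    {"tx":0,"ty":0,"tz":0,"rx":0,"ry":0,"rz":1},
    {"tx":0,"ty":0,"tz":0,"rx":0,"ry":0,"rz":1},
    {"tx":0,"ty":0,"tz":0,"rx":0,"ry":0,"rz":0},
    {"tx":0,"ty":0,"tz":0,"rx":0,"ry":0,"rz":0},
    {"tx":0,"ty":0,"tz":0,"rx":0,"ry":0,"rz":0},
  ],
)

```text
time_s: 43.45
tcp_pos: [0.5921, -0.3769, 0.1763]
orientation: [3.142, -0.0, 2.729]
wrist_force: [0.8, -0.2, -0.2]
width: 0.04
grip_force: 0.0
```

```bash
python3 - <<'E'
from h import *
st(); w=W(); sc(w,'w12'); rel(fit(w,'bar',(.590,-.378),-23.8))
for r in env.tip_of('wrist','bar1')[:2]: print(r['score'],r['uv'],w.at(r['uv'],.0175))
E
```

```text
t 43.45 p [ 0.5921 -0.3769  0.1763] o [ 3.1415 -0.0004  2.7292] w 0.03995314861272989 gf 0.0 F [ 0.8173 -0.2278 -0.2058]
bar xy 590.1 -377.5 ang -23.2 IoU 0.921
tx 0.031 ty -0.028 (units) rz -0.083  tcp [ 0.5921 -0.3769  0.1764] yaw 2.7287156430798682
0.73 [318.9, 184.5] [ 0.5915 -0.3775  0.0175]
0.67 [108.8, 273.9] [ 0.5907 -0.6182  0.0175]
```

Emit:
play_rows(
  targets=[
    {"tx":0.02,"ty":-0.025,"tz":0.7,"rx":0,"ry":0,"rz":-0.08},
    {"tx":0,"ty":0,"tz":0.8,"rx":0,"ry":0,"rz":0},
    {"tx":0,"ty":0,"tz":0.7,"rx":0,"ry":0,"rz":0},
    {"tx":0,"ty":0,"tz":0.5,"rx":0,"ry":0,"rz":0},
    {"tx":0,"ty":0,"tz":0.3,"rx":0,"ry":0,"rz":0},
    {"tx":0,"ty":0,"tz":0.2,"rx":0,"ry":0,"rz":0},
    {"tx":0,"ty":0,"tz":0,"rx":0,"ry":0,"rz":0},
    {"tx":0,"ty":0,"tz":0,"rx":0,"ry":0,"rz":0},
    {"tx":0,"ty":0,"tz":0,"rx":0,"ry":0,"rz":0},
    {"tx":0,"ty":0,"tz":0,"rx":0,"ry":0,"rz":0},
  ],
)

```text
time_s: 44.55
tcp_pos: [0.5914, -0.3782, 0.0179]
orientation: [-3.141, 0.002, 2.735]
wrist_force: [-0.3, -0.1, 1.0]
width: 0.0401
grip_force: 0.0
```

Emit:
play_rows(
  targets=[
    {"tx":0,"ty":0,"tz":0,"rx":0,"ry":0,"rz":0},
    {"tx":0,"ty":0,"tz":0,"rx":0,"ry":0,"rz":0},
    {"tx":0,"ty":0,"tz":0,"rx":0,"ry":0,"rz":0},
    {"tx":0,"ty":0,"tz":0,"rx":0,"ry":0,"rz":0},
    {"tx":0,"ty":0,"tz":-0.4,"rx":0,"ry":0,"rz":0},
    {"tx":0,"ty":0,"tz":-0.8,"rx":0,"ry":0,"rz":0},
    {"tx":0,"ty":0,"tz":-0.8,"rx":0,"ry":0,"rz":0},
    {"tx":0,"ty":0,"tz":-0.8,"rx":0,"ry":0,"rz":0},
    {"tx":0,"ty":0,"tz":0,"rx":0,"ry":0,"rz":-1},
    {"tx":0,"ty":0,"tz":0,"rx":0,"ry":0,"rz":-1},
  ],
  grip=10,
  grip_force=30,
)

```text
time_s: 45.55
tcp_pos: [0.5914, -0.3782, 0.1584]
orientation: [-3.141, 0.003, 2.949]
wrist_force: [-0.6, -0.1, -0.8]
width: 0.0246
grip_force: 30.0
```

Emit:
play_rows(
  targets=[
    {"tx":0,"ty":0,"tz":0,"rx":0,"ry":0,"rz":-1},
    {"tx":0,"ty":0,"tz":0,"rx":0,"ry":0,"rz":-0.87},
    {"tx":0.2,"ty":0.94,"tz":0,"rx":0,"ry":0,"rz":0},
    {"tx":0.2,"ty":0.94,"tz":0,"rx":0,"ry":0,"rz":0},
    {"tx":0.2,"ty":0.94,"tz":0,"rx":0,"ry":0,"rz":0},
    {"tx":0.2,"ty":0.94,"tz":0,"rx":0,"ry":0,"rz":0},
    {"tx":0.2,"ty":0.94,"tz":0,"rx":0,"ry":0,"rz":0},
    {"tx":0.2,"ty":0.94,"tz":0,"rx":0,"ry":0,"rz":0},
    {"tx":0.2,"ty":0.94,"tz":0,"rx":0,"ry":0,"rz":0},
    {"tx":0.2,"ty":0.94,"tz":0,"rx":0,"ry":0,"rz":0},
  ],
)

```text
time_s: 46.55
tcp_pos: [0.5104, 0.0001, 0.1566]
orientation: [3.142, 0.0, 3.14]
wrist_force: [0.8, 0.0, -0.3]
width: 0.0246
grip_force: 30.0
```

Emit:
play_rows(
  targets=[
    {"tx":0.2,"ty":0.94,"tz":0,"rx":0,"ry":0,"rz":0},
    {"tx":0.2,"ty":0.94,"tz":0,"rx":0,"ry":0,"rz":0},
    {"tx":0.2,"ty":0.94,"tz":0,"rx":0,"ry":0,"rz":0},
    {"tx":0.2,"ty":0.9,"tz":0,"rx":0,"ry":0,"rz":0},
    {"tx":0,"ty":0,"tz":0.5,"rx":0,"ry":0,"rz":0},
    {"tx":0,"ty":0,"tz":0,"rx":0,"ry":0,"rz":0},
    {"tx":0,"ty":0,"tz":0,"rx":0,"ry":0,"rz":0},
    {"tx":0,"ty":0,"tz":0,"rx":0,"ry":0,"rz":0},
    {"tx":0,"ty":0,"tz":0,"rx":0,"ry":0,"rz":0},
    {"tx":0,"ty":0,"tz":0,"rx":0,"ry":0,"rz":0},
  ],
)

```text
time_s: 47.55
tcp_pos: [0.472, 0.1839, 0.1322]
orientation: [3.141, 0.001, 3.139]
wrist_force: [0.8, -0.2, -0.7]
width: 0.0244
grip_force: 30.0
```

```bash
python3 - <<'E'
from h import *
st(); rel((469,183.5,0)); w=W(); sc(w,'w13'); held(w,.0129,.025)
for u in [110,120,130,140,150]: print(u,w.img[u,315:326:5].tolist())
E
```

```text
t 47.55 p [0.472  0.1839 0.1322] o [3.1413 0.0009 3.1391] w 0.024429995842261847 gf 29.99981939792633 F [ 0.759  -0.2017 -0.7085]
tx 0.059 ty -0.007 (units) rz -0.023  tcp [0.472  0.1839 0.1322] yaw 3.139146979449815
first green row 129 -> front x at bottom edge 0.4125, at top edge 0.4114 cols 295 346
110 [[157, 233, 248], [159, 234, 249], [164, 239, 248]]
120 [[162, 221, 248], [169, 229, 248], [173, 232, 249]]
130 [[94, 129, 91], [93, 128, 93], [92, 127, 89]]
140 [[117, 159, 107], [117, 159, 105], [118, 160, 106]]
150 [[118, 158, 106], [117, 159, 106], [117, 158, 104]]
```

Emit:
play_rows(
  targets=[
    {"tx":0.06,"ty":-0.005,"tz":0.6,"rx":0,"ry":0,"rz":-0.025},
    {"tx":0,"ty":0,"tz":0.6,"rx":0,"ry":0,"rz":0},
    {"tx":0,"ty":0,"tz":0.4,"rx":0,"ry":0,"rz":0},
    {"tx":0,"ty":0,"tz":0.15,"rx":0,"ry":0,"rz":0},
    {"tx":0,"ty":0,"tz":0.1,"rx":0,"ry":0,"rz":0},
    {"tx":0,"ty":0,"tz":0.1,"rx":0,"ry":0,"rz":0},
    {"tx":0,"ty":0,"tz":0,"rx":0,"ry":0,"rz":0},
    {"tx":0,"ty":0,"tz":0,"rx":0,"ry":0,"rz":0},
    {"tx":0,"ty":0,"tz":0,"rx":0,"ry":0,"rz":0},
    {"tx":0,"ty":0,"tz":0,"rx":0,"ry":0,"rz":0},
  ],
)

```text
time_s: 48.6
tcp_pos: [0.4687, 0.1843, 0.0345]
orientation: [3.141, 0.001, -3.14]
wrist_force: [-0.4, 0.1, -0.8]
width: 0.0247
grip_force: 30.0
```

Emit:
play_rows(
  targets=[
    {"tx":0,"ty":-0.01,"tz":0.04,"rx":0,"ry":0,"rz":0},
    {"tx":0,"ty":0,"tz":0.04,"rx":0,"ry":0,"rz":0},
    {"tx":0,"ty":0,"tz":0,"rx":0,"ry":0,"rz":0},
    {"tx":0,"ty":0,"tz":0,"rx":0,"ry":0,"rz":0},
    {"tx":0,"ty":0,"tz":0,"rx":0,"ry":0,"rz":0},
    {"tx":0,"ty":0,"tz":0,"rx":0,"ry":0,"rz":0},
    {"tx":0,"ty":0,"tz":0,"rx":0,"ry":0,"rz":0},
    {"tx":0,"ty":0,"tz":0,"rx":0,"ry":0,"rz":0},
    {"tx":0,"ty":0,"tz":0,"rx":0,"ry":0,"rz":0},
    {"tx":0,"ty":0,"tz":0,"rx":0,"ry":0,"rz":0},
  ],
)

```text
time_s: 49.6
tcp_pos: [0.4684, 0.1837, 0.0301]
orientation: [3.142, -0.0, -3.14]
wrist_force: [0.7, -0.0, -0.4]
width: 0.0247
grip_force: 30.0
```

Emit:
play_rows(
  targets=[
    {"tx":0,"ty":0,"tz":0,"rx":0,"ry":0,"rz":0},
    {"tx":0,"ty":0,"tz":0,"rx":0,"ry":0,"rz":0},
    {"tx":0,"ty":0,"tz":0,"rx":0,"ry":0,"rz":0},
    {"tx":0,"ty":0,"tz":0,"rx":0,"ry":0,"rz":0},
    {"tx":0,"ty":0,"tz":-0.6,"rx":0,"ry":0,"rz":0},
    {"tx":0,"ty":0,"tz":-1,"rx":0,"ry":0,"rz":0},
    {"tx":0,"ty":0,"tz":-1,"rx":0,"ry":0,"rz":0},
    {"tx":0,"ty":0,"tz":-0.3,"rx":0,"ry":0,"rz":0},
    {"tx":0,"ty":-0.96,"tz":0,"rx":0,"ry":0,"rz":0},
    {"tx":0,"ty":-0.96,"tz":0,"rx":0,"ry":0,"rz":0},
  ],
  grip=34,
)

```text
time_s: 50.6
tcp_pos: [0.469, 0.0875, 0.1761]
orientation: [3.141, 0.002, -3.137]
wrist_force: [2.1, -0.3, -0.4]
width: 0.034
grip_force: 0.0
```

Emit:
play_rows(
  targets=[
    {"tx":-0.15,"ty":-0.97,"tz":0,"rx":0,"ry":0,"rz":0},
    {"tx":-0.15,"ty":-0.97,"tz":0,"rx":0,"ry":0,"rz":0},
    {"tx":-0.15,"ty":-0.97,"tz":0,"rx":0,"ry":0,"rz":0},
    {"tx":-0.15,"ty":-0.97,"tz":0,"rx":0,"ry":0,"rz":0},
    {"tx":-0.15,"ty":-0.97,"tz":0,"rx":0,"ry":0,"rz":0},
    {"tx":-0.15,"ty":-0.97,"tz":0,"rx":0,"ry":0,"rz":0},
    {"tx":-0.15,"ty":-0.97,"tz":0,"rx":0,"ry":0,"rz":0},
    {"tx":-0.15,"ty":-0.97,"tz":0,"rx":0,"ry":0,"rz":0},
    {"tx":-0.15,"ty":-0.97,"tz":0,"rx":0,"ry":0,"rz":0},
    {"tx":-0.15,"ty":-0.97,"tz":0,"rx":0,"ry":0,"rz":0},
  ],
  grip=40,
)

```text
time_s: 51.6
tcp_pos: [0.5441, -0.3993, 0.175]
orientation: [3.141, -0.0, -3.14]
wrist_force: [1.0, 0.3, -0.6]
width: 0.0401
grip_force: 0.0
```

Emit:
play_rows(
  targets=[
    {"tx":-0.18,"ty":-0.98,"tz":0,"rx":0,"ry":0,"rz":0},
    {"tx":0,"ty":0,"tz":0,"rx":0,"ry":0,"rz":1},
    {"tx":0,"ty":0,"tz":0,"rx":0,"ry":0,"rz":1},
    {"tx":0,"ty":0,"tz":0,"rx":0,"ry":0,"rz":0.5},
    {"tx":0,"ty":0,"tz":0,"rx":0,"ry":0,"rz":0},
    {"tx":0,"ty":0,"tz":0,"rx":0,"ry":0,"rz":0},
    {"tx":0,"ty":0,"tz":0,"rx":0,"ry":0,"rz":0},
    {"tx":0,"ty":0,"tz":0,"rx":0,"ry":0,"rz":0},
    {"tx":0,"ty":0,"tz":0,"rx":0,"ry":0,"rz":0},
    {"tx":0,"ty":0,"tz":0,"rx":0,"ry":0,"rz":0},
  ],
)

```text
time_s: 52.6
tcp_pos: [0.5533, -0.4461, 0.1751]
orientation: [-3.142, 0.0, 2.882]
wrist_force: [0.6, -0.2, -0.7]
width: 0.0401
grip_force: 0.0
```

```bash
python3 - <<'E'
from h import *
st(); w=W(); sc(w,'w14'); rel(fit(w,'stub',(.553,-.447),[-14,-26]))
for r in env.tip_of('wrist','stub')[:2]: print(r['score'],r['uv'],w.at(r['uv'],.022))
E
```

```text
t 52.6 p [ 0.5533 -0.4461  0.1751] o [-3.1416  0.0001  2.8816] w 0.04012017588489043 gf 0.0 F [ 0.5527 -0.1812 -0.7115]
stub xy 554.9 -445.8 ang -20.6 IoU 0.804
tx -0.029 ty 0.015 (units) rz 0.955  tcp [ 0.5533 -0.4462  0.1751] yaw 2.8815572579081667
0.71 [321.4, 184.5] [ 0.5525 -0.4445  0.022 ]
```

View pics/w14.png

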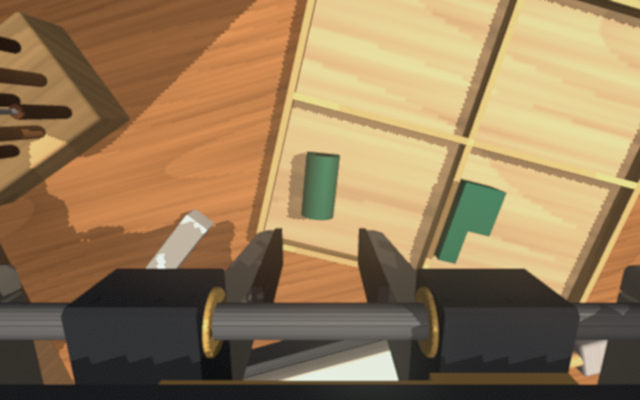

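The view shows the stub at (320,186), about 4° off the tool axis, the left bin wall at column ~277, and the notched block at (468,215). I'll grasp the stub with a narrow opening.

Emit:
play_rows(
  targets=[
    {"tx":0,"ty":0.025,"tz":0.5,"rx":0,"ry":0,"rz":0.7},
    {"tx":0,"ty":0,"tz":0.8,"rx":0,"ry":0,"rz":0},
    {"tx":0,"ty":0,"tz":0.7,"rx":0,"ry":0,"rz":0},
    {"tx":0,"ty":0,"tz":0.5,"rx":0,"ry":0,"rz":0},
    {"tx":0,"ty":0,"tz":0.25,"rx":0,"ry":0,"rz":0},
    {"tx":0,"ty":0,"tz":0.2,"rx":0,"ry":0,"rz":0},
    {"tx":0,"ty":0,"tz":0.1,"rx":0,"ry":0,"rz":0},
    {"tx":0,"ty":0,"tz":0.08,"rx":0,"ry":0,"rz":0},
    {"tx":0,"ty":0,"tz":0,"rx":0,"ry":0,"rz":0},
    {"tx":0,"ty":0,"tz":0,"rx":0,"ry":0,"rz":0},
  ],
  grip=37.5,
)

```text
time_s: 53.7
tcp_pos: [0.5541, -0.4454, 0.0195]
orientation: [-3.141, 0.001, 2.808]
wrist_force: [0.1, -0.0, 0.0]
width: 0.0378
grip_force: 0.0
```

Emit:
play_rows(
  targets=[
    {"tx":0,"ty":0,"tz":0,"rx":0,"ry":0,"rz":0},
    {"tx":0,"ty":0,"tz":0,"rx":0,"ry":0,"rz":0},
    {"tx":0,"ty":0,"tz":0,"rx":0,"ry":0,"rz":0},
    {"tx":0,"ty":0,"tz":0,"rx":0,"ry":0,"rz":0},
    {"tx":0,"ty":0,"tz":-0.4,"rx":0,"ry":0,"rz":0},
    {"tx":0,"ty":0,"tz":-0.8,"rx":0,"ry":0,"rz":0},
    {"tx":0,"ty":0,"tz":-0.8,"rx":0,"ry":0,"rz":0},
    {"tx":0,"ty":0,"tz":-0.8,"rx":0,"ry":0,"rz":0},
    {"tx":0,"ty":0,"tz":0,"rx":0,"ry":0,"rz":-1},
    {"tx":0,"ty":0,"tz":0,"rx":0,"ry":0,"rz":-1},
  ],
  grip=18,
  grip_force=30,
)

```text
time_s: 54.7
tcp_pos: [0.5543, -0.4455, 0.1605]
orientation: [-3.14, 0.002, 3.022]
wrist_force: [-0.2, -0.3, -1.6]
width: 0.0316
grip_force: 30.0
```

```bash
python3 - <<'E'
from h import *
st(); w=saved('w4',[.5976,-.2901,.2966])
for u in [(473,183),(575,194),(545,297)]: print(u,w.at(u,.035))
print(at('top',(314,134),0))
for u in [(163,19),(196,23),(158,59),(190,61)]: # tin corners from crop a.png /2.5
    pass
for a,b in [(410,47),(488,53),(396,148),(474,154)]: print(at('top',(140+a/2.5,90+b/2.5),.035))
E
```

```text
t 54.7 p [ 0.5543 -0.4455  0.1605] o [-3.1401  0.0024  3.0216] w 0.03159625810444645 gf 29.987499117851257 F [-0.2341 -0.2625 -1.5792]
(473, 183) [ 0.6164 -0.0926  0.035 ]
(575, 194) [0.631  0.0419 0.035 ]
(545, 297) [0.7798 0.0267 0.035 ]
[ 0.6893 -0.0229  0.    ]
[0.7784 0.0153 0.035 ]
[ 0.7691 -0.1033  0.035 ]
[0.6207 0.0356 0.035 ]
[ 0.6117 -0.0814  0.035 ]
```

Emit:
play_rows(
  targets=[
    {"tx":-0.2,"ty":0.89,"tz":0,"rx":0,"ry":0,"rz":0},
    {"tx":-0.2,"ty":0.89,"tz":0,"rx":0,"ry":0,"rz":0},
    {"tx":-0.2,"ty":0.89,"tz":0,"rx":0,"ry":0,"rz":0},
    {"tx":-0.2,"ty":0.89,"tz":0,"rx":0,"ry":0,"rz":0},
    {"tx":-0.21,"ty":0.89,"tz":0,"rx":0,"ry":0,"rz":0},
    {"tx":-0.21,"ty":0.89,"tz":0,"rx":0,"ry":0,"rz":0},
    {"tx":-0.21,"ty":0.89,"tz":0,"rx":0,"ry":0,"rz":0},
    {"tx":-0.21,"ty":0.89,"tz":0,"rx":0,"ry":0,"rz":0},
    {"tx":-0.21,"ty":0.87,"tz":0,"rx":0,"ry":0,"rz":0},
    {"tx":0,"ty":0,"tz":0,"rx":0,"ry":0,"rz":0},
  ],
)

```text
time_s: 55.7
tcp_pos: [0.6963, -0.0548, 0.1584]
orientation: [3.14, 0.0, 3.022]
wrist_force: [0.4, -0.6, 0.4]
width: 0.0312
grip_force: 30.0
```

Emit:
play_rows(
  targets=[
    {"tx":0,"ty":0,"tz":0.6,"rx":0,"ry":0,"rz":0},
    {"tx":0,"ty":0,"tz":0.7,"rx":0,"ry":0,"rz":0},
    {"tx":0,"ty":0,"tz":0.5,"rx":0,"ry":0,"rz":0},
    {"tx":0,"ty":0,"tz":0.4,"rx":0,"ry":0,"rz":0},
    {"tx":0,"ty":0,"tz":0.2,"rx":0,"ry":0,"rz":0},
    {"tx":0,"ty":0,"tz":0,"rx":0,"ry":0,"rz":0},
    {"tx":0,"ty":0,"tz":0,"rx":0,"ry":0,"rz":0},
    {"tx":0,"ty":0,"tz":0,"rx":0,"ry":0,"rz":0},
    {"tx":0,"ty":0,"tz":0,"rx":0,"ry":0,"rz":0},
    {"tx":0,"ty":0,"tz":0,"rx":0,"ry":0,"rz":0},
  ],
)

```text
time_s: 56.7
tcp_pos: [0.6954, -0.0601, 0.0395]
orientation: [3.142, 0.001, 3.017]
wrist_force: [-0.0, 0.5, -0.2]
width: 0.0316
grip_force: 30.0
```

Emit:
play_rows(
  targets=[
    {"tx":0,"ty":0,"tz":0,"rx":0,"ry":0,"rz":0},
    {"tx":0,"ty":0,"tz":0,"rx":0,"ry":0,"rz":0},
    {"tx":0,"ty":0,"tz":0,"rx":0,"ry":0,"rz":0},
    {"tx":0,"ty":0,"tz":-0.7,"rx":0,"ry":0,"rz":0},
    {"tx":0,"ty":0,"tz":-1,"rx":0,"ry":0,"rz":0},
    {"tx":0,"ty":0,"tz":-1,"rx":0,"ry":0,"rz":0},
    {"tx":0.16,"ty":-0.79,"tz":0,"rx":0,"ry":0,"rz":0},
    {"tx":0.16,"ty":-0.79,"tz":0,"rx":0,"ry":0,"rz":0},
    {"tx":0.16,"ty":-0.79,"tz":0,"rx":0,"ry":0,"rz":0},
    {"tx":0.16,"ty":-0.79,"tz":0,"rx":0,"ry":0,"rz":0},
  ],
  grip=42,
)

```text
time_s: 57.7
tcp_pos: [0.643, -0.214, 0.1739]
orientation: [-3.142, 0.0, 3.018]
wrist_force: [0.6, 0.2, -0.2]
width: 0.0422
grip_force: 0.0
```

Emit:
play_rows(
  targets=[
    {"tx":0.16,"ty":-0.78,"tz":0,"rx":0,"ry":0,"rz":0},
    {"tx":0.16,"ty":-0.78,"tz":0,"rx":0,"ry":0,"rz":0},
    {"tx":0,"ty":0,"tz":0,"rx":0,"ry":0,"rz":1},
    {"tx":0,"ty":0,"tz":0,"rx":0,"ry":0,"rz":1},
    {"tx":0,"ty":0,"tz":0,"rx":0,"ry":0,"rz":1},
    {"tx":0,"ty":0,"tz":0,"rx":0,"ry":0,"rz":1},
    {"tx":0,"ty":0,"tz":0,"rx":0,"ry":0,"rz":0.32},
    {"tx":0,"ty":0,"tz":0,"rx":0,"ry":0,"rz":0},
    {"tx":0,"ty":0,"tz":0,"rx":0,"ry":0,"rz":0},
    {"tx":0,"ty":0,"tz":0,"rx":0,"ry":0,"rz":0},
  ],
  grip=52,
)

```text
time_s: 58.7
tcp_pos: [0.618, -0.2882, 0.1736]
orientation: [-3.142, -0.0, 2.566]
wrist_force: [-0.2, -0.5, -0.7]
width: 0.0518
grip_force: 0.0
```

```bash
python3 - <<'E'
from h import *
st(); w=W(); sc(w,'w15'); v=fit(w,'notched',(.634,-.298),[-33,-25])
a=np.radians(v[2]); rel((v[0]-17.5*np.cos(a),v[1]-17.5*np.sin(a),v[2]))
w2=saved('w4',[.5976,-.2901,.2966])
b=np.array([.5497,-.2985]); print('local y',(v[:2]/1000-b)@[.485,.875])
greens(w,.03)
E
```

```text
t 58.7 p [ 0.618  -0.2882  0.1736] o [-3.1415 -0.      2.5661] w 0.05183826228209953 gf 0.0 F [-0.2053 -0.52   -0.6525]
notched xy 628.5 -317.2 ang -30.6 IoU 0.887
tx -0.141 ty -0.387 (units) rz -0.398  tcp [ 0.618  -0.2882  0.1736] yaw 2.5657982531762875
local y 0.021868858839102265
uv [293. 222.] xy [ 0.6364 -0.325 ] L 54 W 31 ang -29.1
uv [571. 119.] xy [ 0.69   -0.0666] L 64 W 33 ang -11.6
```

The notched block has shifted about 20 mm, towards the middle wall (the stub is in the tin). I'll move over it and measure again.

Emit:
play_rows(
  targets=[
    {"tx":-0.07,"ty":-0.2,"tz":0,"rx":0,"ry":0,"rz":0},
    {"tx":-0.07,"ty":-0.19,"tz":0,"rx":0,"ry":0,"rz":-0.4},
    {"tx":0,"ty":0,"tz":0,"rx":0,"ry":0,"rz":0},
    {"tx":0,"ty":0,"tz":0,"rx":0,"ry":0,"rz":0},
    {"tx":0,"ty":0,"tz":0,"rx":0,"ry":0,"rz":0},
    {"tx":0,"ty":0,"tz":0,"rx":0,"ry":0,"rz":0},
    {"tx":0,"ty":0,"tz":0,"rx":0,"ry":0,"rz":0},
    {"tx":0,"ty":0,"tz":0,"rx":0,"ry":0,"rz":0},
    {"tx":0,"ty":0,"tz":0,"rx":0,"ry":0,"rz":0},
    {"tx":0,"ty":0,"tz":0,"rx":0,"ry":0,"rz":0},
  ],
)

```text
time_s: 59.75
tcp_pos: [0.6133, -0.3083, 0.1736]
orientation: [-3.142, -0.0, 2.607]
wrist_force: [-0.3, -0.3, 1.0]
width: 0.0521
grip_force: 0.0
```

```bash
python3 - <<'E'
from h import *
st(); w=W(); sc(w,'w16'); v=fit(w,'notched',(.628,-.317),[-33,-25])
a=np.radians(v[2]); rel((v[0]-17.5*np.cos(a),v[1]-17.5*np.sin(a),v[2]))
E
```

```text
t 59.75 p [ 0.6133 -0.3083  0.1736] o [-3.1416 -0.      2.607 ] w 0.05210563714806123 gf 0.0 F [-0.3102 -0.2709  0.9858]
notched xy 628.2 -316.3 ang -29.8 IoU 0.899
tx 0.013 ty 0.010 (units) rz -0.145  tcp [ 0.6133 -0.3084  0.1736] yaw 2.606911588569081
```

View pics/w16.png

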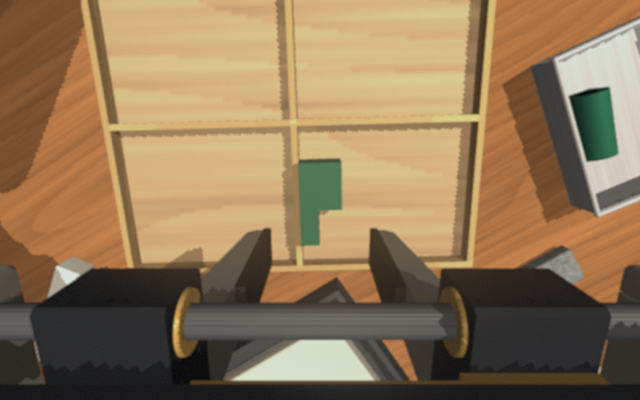

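The notched block lies flush against the middle wall, with its full-width part at (320,185) under the TCP and the stub in the tin at (595,125). I'll grasp it with the tips just above the wall height.

Emit:
play_rows(
  targets=[
    {"tx":0.01,"ty":0.01,"tz":0.7,"rx":0,"ry":0,"rz":-0.1},
    {"tx":0,"ty":0,"tz":0.8,"rx":0,"ry":0,"rz":0},
    {"tx":0,"ty":0,"tz":0.6,"rx":0,"ry":0,"rz":0},
    {"tx":0,"ty":0,"tz":0.45,"rx":0,"ry":0,"rz":0},
    {"tx":0,"ty":0,"tz":0.25,"rx":0,"ry":0,"rz":0},
    {"tx":0,"ty":0,"tz":0.2,"rx":0,"ry":0,"rz":0},
    {"tx":0,"ty":0,"tz":0,"rx":0,"ry":0,"rz":0},
    {"tx":0,"ty":0,"tz":0,"rx":0,"ry":0,"rz":0},
    {"tx":0,"ty":0,"tz":0,"rx":0,"ry":0,"rz":0},
    {"tx":0,"ty":0,"tz":0,"rx":0,"ry":0,"rz":0},
  ],
)

```text
time_s: 60.8
tcp_pos: [0.6137, -0.3081, 0.0247]
orientation: [3.141, 0.002, 2.617]
wrist_force: [0.5, 0.4, 0.2]
width: 0.0523
grip_force: 0.0
```

Emit:
play_rows(
  targets=[
    {"tx":0,"ty":0,"tz":0,"rx":0,"ry":0,"rz":0},
    {"tx":0,"ty":0,"tz":0,"rx":0,"ry":0,"rz":0},
    {"tx":0,"ty":0,"tz":0,"rx":0,"ry":0,"rz":0},
    {"tx":0,"ty":0,"tz":0,"rx":0,"ry":0,"rz":0},
    {"tx":0,"ty":0,"tz":-0.4,"rx":0,"ry":0,"rz":0},
    {"tx":0,"ty":0,"tz":-0.8,"rx":0,"ry":0,"rz":0},
    {"tx":0,"ty":0,"tz":-0.8,"rx":0,"ry":0,"rz":0},
    {"tx":0,"ty":0,"tz":-0.7,"rx":0,"ry":0,"rz":0},
    {"tx":0,"ty":0,"tz":0,"rx":0,"ry":0,"rz":-1},
    {"tx":0,"ty":0,"tz":0,"rx":0,"ry":0,"rz":-1},
  ],
  grip=25,
  grip_force=30,
)

```text
time_s: 61.8
tcp_pos: [0.6137, -0.308, 0.1601]
orientation: [-3.141, 0.002, 2.831]
wrist_force: [-0.4, -0.2, -1.4]
width: 0.0398
grip_force: 30.0
```

Emit:
play_rows(
  targets=[
    {"tx":0,"ty":0,"tz":0,"rx":0,"ry":0,"rz":-1},
    {"tx":0,"ty":0,"tz":0,"rx":0,"ry":0,"rz":-0.9},
    {"tx":-0.1,"ty":0.88,"tz":0,"rx":0,"ry":0,"rz":0},
    {"tx":-0.1,"ty":0.88,"tz":0,"rx":0,"ry":0,"rz":0},
    {"tx":-0.1,"ty":0.88,"tz":0,"rx":0,"ry":0,"rz":0},
    {"tx":-0.1,"ty":0.88,"tz":0,"rx":0,"ry":0,"rz":0},
    {"tx":-0.1,"ty":0.88,"tz":0,"rx":0,"ry":0,"rz":0},
    {"tx":-0.1,"ty":0.89,"tz":0,"rx":0,"ry":0,"rz":0},
    {"tx":-0.1,"ty":0.89,"tz":0,"rx":0,"ry":0,"rz":0},
    {"tx":0,"ty":0,"tz":0,"rx":0,"ry":0,"rz":0},
  ],
)

```text
time_s: 62.8
tcp_pos: [0.6843, 0.0004, 0.1582]
orientation: [3.14, 0.0, 3.03]
wrist_force: [0.0, -0.7, -0.6]
width: 0.0397
grip_force: 30.0
```

Emit:
play_rows(
  targets=[
    {"tx":0,"ty":0,"tz":0.6,"rx":0,"ry":0,"rz":0},
    {"tx":0,"ty":0,"tz":0.7,"rx":0,"ry":0,"rz":0},
    {"tx":0,"ty":0,"tz":0.5,"rx":0,"ry":0,"rz":0},
    {"tx":0,"ty":0,"tz":0.35,"rx":0,"ry":0,"rz":0},
    {"tx":0,"ty":0,"tz":0.2,"rx":0,"ry":0,"rz":0},
    {"tx":0,"ty":0,"tz":0,"rx":0,"ry":0,"rz":0},
    {"tx":0,"ty":0,"tz":0,"rx":0,"ry":0,"rz":0},
    {"tx":0,"ty":0,"tz":0,"rx":0,"ry":0,"rz":0},
    {"tx":0,"ty":0,"tz":0,"rx":0,"ry":0,"rz":0},
    {"tx":0,"ty":0,"tz":0,"rx":0,"ry":0,"rz":0},
  ],
)

```text
time_s: 63.8
tcp_pos: [0.6841, -0.0049, 0.042]
orientation: [3.141, 0.001, 3.026]
wrist_force: [-0.4, 0.5, -0.8]
width: 0.0396
grip_force: 30.0
```

Emit:
play_rows(
  targets=[
    {"tx":0,"ty":0,"tz":0,"rx":0,"ry":0,"rz":0},
    {"tx":0,"ty":0,"tz":0,"rx":0,"ry":0,"rz":0},
    {"tx":0,"ty":0,"tz":0,"rx":0,"ry":0,"rz":0},
    {"tx":0,"ty":0,"tz":-0.7,"rx":0,"ry":0,"rz":0},
    {"tx":0,"ty":0,"tz":-1,"rx":0,"ry":0,"rz":0},
    {"tx":0,"ty":0,"tz":-1,"rx":0,"ry":0,"rz":0},
    {"tx":0,"ty":0,"tz":0,"rx":0,"ry":0,"rz":-1},
    {"tx":0,"ty":0,"tz":0,"rx":0,"ry":0,"rz":-0.1},
    {"tx":0.35,"ty":0.83,"tz":-0.4,"rx":0,"ry":0,"rz":0},
    {"tx":0.35,"ty":0.83,"tz":-0.4,"rx":0,"ry":0,"rz":0},
  ],
  grip=50,
)

```text
time_s: 64.8
tcp_pos: [0.647, 0.078, 0.2141]
orientation: [-3.141, -0.004, 3.136]
wrist_force: [0.5, 0.8, 0.4]
width: 0.05
grip_force: 0.0
```

Emit:
play_rows(
  targets=[
    {"tx":0.35,"ty":0.83,"tz":-0.4,"rx":0,"ry":0,"rz":0},
    {"tx":0.35,"ty":0.83,"tz":-0.4,"rx":0,"ry":0,"rz":0},
    {"tx":0.35,"ty":0.83,"tz":-0.4,"rx":0,"ry":0,"rz":0},
    {"tx":0.35,"ty":0.83,"tz":-0.4,"rx":0,"ry":0,"rz":0},
    {"tx":0,"ty":0,"tz":0,"rx":0,"ry":0,"rz":0},
    {"tx":0,"ty":0,"tz":0,"rx":0,"ry":0,"rz":0},
    {"tx":0,"ty":0,"tz":0,"rx":0,"ry":0,"rz":0},
    {"tx":0,"ty":0,"tz":0,"rx":0,"ry":0,"rz":0},
    {"tx":0,"ty":0,"tz":0,"rx":0,"ry":0,"rz":0},
    {"tx":0,"ty":0,"tz":0,"rx":0,"ry":0,"rz":0},
  ],
  grip=20,
)

```text
time_s: 65.8
tcp_pos: [0.5789, 0.2433, 0.2956]
orientation: [-3.141, -0.001, 3.14]
wrist_force: [-0.5, 0.5, -0.4]
width: 0.0199
grip_force: 0.0
```

```bash
python3 - <<'E'
from h import *
st(); w=W(); sc(w,'w17')
for zb in (.018,.027):
    for a in [('bar',(.469,.1835),0),('tube',(.477,.243),0),('block',(.477,.31),0),('block',(.597,.31),0)]: fit(w,*a,zb=zb)
for r in env.tip_of('wrist','drawer_handle')[:1]: print(r['score'],r['uv'],w.at(r['uv'],.054))
E
```

```text
t 65.8 p [0.5789 0.2433 0.2956] o [-3.1413 -0.0007  3.1395] w 0.01993672601926384 gf 0.0 F [-0.4635  0.5309 -0.3899]
bar xy 468.6 183.6 ang 0.7 IoU 0.898
tube xy 477.2 244.6 ang 1.5 IoU 0.878
block xy 477.9 310.2 ang -0.2 IoU 0.907
block xy 597.7 310.9 ang 2.7 IoU 0.855
bar xy 470.9 185.1 ang 0.8 IoU 0.864
tube xy 478.6 244.1 ang -0.6 IoU 0.846
block xy 479.5 308.2 ang -0.1 IoU 0.871
block xy 596.4 309.3 ang 2.8 IoU 0.822
0.57 [188.3, 136.7] [0.5371 0.0865 0.054 ]
```

View pics/w17.png

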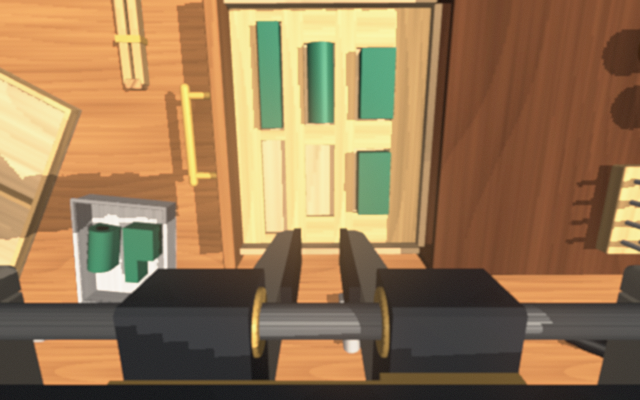

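All four whole pieces sit in their own nests: bar (269,75), tube (319,82), blocks (377,83) and (373,183). Stub and notched block are in the tin (100–155, 250). I'll grip the handle and push the drawer shut.

Emit:
play_rows(
  targets=[
    {"tx":0.21,"ty":-0.78,"tz":0,"rx":0,"ry":0,"rz":-0.02},
    {"tx":0.21,"ty":-0.78,"tz":0,"rx":0,"ry":0,"rz":0},
    {"tx":0.21,"ty":-0.78,"tz":0,"rx":0,"ry":0,"rz":0},
    {"tx":0.21,"ty":-0.78,"tz":0,"rx":0,"ry":0,"rz":0},
    {"tx":0,"ty":0,"tz":0,"rx":0,"ry":0,"rz":0},
    {"tx":0,"ty":0,"tz":0.7,"rx":0,"ry":0,"rz":0},
    {"tx":0,"ty":0,"tz":0.9,"rx":0,"ry":0,"rz":0},
    {"tx":0,"ty":0,"tz":0.9,"rx":0,"ry":0,"rz":0},
    {"tx":0,"ty":0,"tz":0.5,"rx":0,"ry":0,"rz":0},
    {"tx":0,"ty":0,"tz":0,"rx":0,"ry":0,"rz":0},
  ],
  grip=21,
)

```text
time_s: 66.9
tcp_pos: [0.5345, 0.0882, 0.1427]
orientation: [-3.141, -0.006, -3.14]
wrist_force: [-0.2, 0.1, 1.0]
width: 0.0211
grip_force: 0.0
```

Emit:
play_rows(
  targets=[
    {"tx":0,"ty":-0.01,"tz":0.6,"rx":0,"ry":0,"rz":0},
    {"tx":0,"ty":0,"tz":0.6,"rx":0,"ry":0,"rz":0},
    {"tx":0,"ty":0,"tz":0.4,"rx":0,"ry":0,"rz":0},
    {"tx":0,"ty":0,"tz":0.3,"rx":0,"ry":0,"rz":0},
    {"tx":0,"ty":0,"tz":0.2,"rx":0,"ry":0,"rz":0},
    {"tx":0,"ty":0,"tz":0,"rx":0,"ry":0,"rz":0},
    {"tx":0,"ty":0,"tz":0,"rx":0,"ry":0,"rz":0},
    {"tx":0,"ty":0,"tz":0,"rx":0,"ry":0,"rz":0},
    {"tx":0,"ty":0,"tz":0,"rx":0,"ry":0,"rz":0},
    {"tx":0,"ty":0,"tz":0,"rx":0,"ry":0,"rz":0},
  ],
)

```text
time_s: 67.9
tcp_pos: [0.5372, 0.0878, 0.0417]
orientation: [3.141, 0.001, -3.14]
wrist_force: [-0.3, -0.4, -0.1]
width: 0.0211
grip_force: 0.0
```

Emit:
play_rows(
  targets=[
    {"tx":0,"ty":0,"tz":0,"rx":0,"ry":0,"rz":0},
    {"tx":0,"ty":0,"tz":0,"rx":0,"ry":0,"rz":0},
    {"tx":0,"ty":0,"tz":0,"rx":0,"ry":0,"rz":0},
    {"tx":0,"ty":0,"tz":0,"rx":0,"ry":0,"rz":0},
    {"tx":0,"ty":0.1,"tz":0,"rx":0,"ry":0,"rz":0},
    {"tx":0,"ty":0.2,"tz":0,"rx":0,"ry":0,"rz":0},
    {"tx":0,"ty":0.3,"tz":0,"rx":0,"ry":0,"rz":0},
    {"tx":0,"ty":0.3,"tz":0,"rx":0,"ry":0,"rz":0},
    {"tx":0,"ty":0.3,"tz":0,"rx":0,"ry":0,"rz":0},
    {"tx":0,"ty":0.3,"tz":0,"rx":0,"ry":0,"rz":0},
  ],
  grip=0,
  grip_force=40,
)

```text
time_s: 68.9
tcp_pos: [0.5368, 0.1636, 0.0413]
orientation: [-3.141, 0.0, -3.14]
wrist_force: [-0.6, -2.9, 5.0]
width: 0.0096
grip_force: 40.0
```

Emit:
play_rows(
  targets=[
    {"tx":0,"ty":0.3,"tz":0,"rx":0,"ry":0,"rz":0},
    {"tx":0,"ty":0.3,"tz":0,"rx":0,"ry":0,"rz":0},
    {"tx":0,"ty":0.3,"tz":0,"rx":0,"ry":0,"rz":0},
    {"tx":0,"ty":0.3,"tz":0,"rx":0,"ry":0,"rz":0},
    {"tx":0,"ty":0.3,"tz":0,"rx":0,"ry":0,"rz":0},
    {"tx":0,"ty":0.3,"tz":0,"rx":0,"ry":0,"rz":0},
    {"tx":0,"ty":0.3,"tz":0,"rx":0,"ry":0,"rz":0},
    {"tx":0,"ty":0.3,"tz":0,"rx":0,"ry":0,"rz":0},
    {"tx":0,"ty":0.2,"tz":0,"rx":0,"ry":0,"rz":0},
    {"tx":0,"ty":0.1,"tz":0,"rx":0,"ry":0,"rz":0},
  ],
)

```text
time_s: 69.9
tcp_pos: [0.5366, 0.299, 0.0413]
orientation: [3.141, 0.0, -3.139]
wrist_force: [-0.7, -2.9, 5.6]
width: 0.0099
grip_force: 40.0
```

Emit:
play_rows(
  targets=[
    {"tx":0,"ty":0.1,"tz":0,"rx":0,"ry":0,"rz":0},
    {"tx":0,"ty":0.1,"tz":0,"rx":0,"ry":0,"rz":0},
    {"tx":0,"ty":0.1,"tz":0,"rx":0,"ry":0,"rz":0},
    {"tx":0,"ty":0.1,"tz":0,"rx":0,"ry":0,"rz":0},
    {"tx":0,"ty":0.06,"tz":0,"rx":0,"ry":0,"rz":0},
    {"tx":0,"ty":0.05,"tz":0,"rx":0,"ry":0,"rz":0},
    {"tx":0,"ty":0.05,"tz":0,"rx":0,"ry":0,"rz":0},
    {"tx":0,"ty":0.04,"tz":0,"rx":0,"ry":0,"rz":0},
    {"tx":0,"ty":0,"tz":0,"rx":0,"ry":0,"rz":0},
    {"tx":0,"ty":0,"tz":0,"rx":0,"ry":0,"rz":0},
  ],
)

```text
time_s: 70.9
tcp_pos: [0.5365, 0.3273, 0.0413]
orientation: [-3.141, 0.0, -3.14]
wrist_force: [-0.2, -3.6, 7.1]
width: 0.0097
grip_force: 40.0
```

Emit:
play_rows(
  targets=[
    {"tx":0,"ty":0.03,"tz":0,"rx":0,"ry":0,"rz":0},
    {"tx":0,"ty":0.03,"tz":0,"rx":0,"ry":0,"rz":0},
    {"tx":0,"ty":0,"tz":0,"rx":0,"ry":0,"rz":0},
    {"tx":0,"ty":0,"tz":0,"rx":0,"ry":0,"rz":0},
    {"tx":0,"ty":0,"tz":0,"rx":0,"ry":0,"rz":0},
    {"tx":0,"ty":0,"tz":0,"rx":0,"ry":0,"rz":0},
    {"tx":0,"ty":0,"tz":0,"rx":0,"ry":0,"rz":0},
    {"tx":0,"ty":0,"tz":0,"rx":0,"ry":0,"rz":0},
    {"tx":0,"ty":0,"tz":0,"rx":0,"ry":0,"rz":0},
    {"tx":0,"ty":0,"tz":0,"rx":0,"ry":0,"rz":0},
  ],
)

```text
time_s: 71.9
tcp_pos: [0.5364, 0.3274, 0.0412]
orientation: [-3.137, -0.001, -3.139]
wrist_force: [2.5, -17.9, 11.5]
width: 0.0097
grip_force: 40.0
```

The drawer is at its stop (18 N). I'll ease off, release and rise.

Emit:
play_rows(
  targets=[
    {"tx":0,"ty":-0.04,"tz":0,"rx":0,"ry":0,"rz":0},
    {"tx":0,"ty":0,"tz":0,"rx":0,"ry":0,"rz":0},
    {"tx":0,"ty":0,"tz":0,"rx":0,"ry":0,"rz":0},
    {"tx":0,"ty":0,"tz":0,"rx":0,"ry":0,"rz":0},
    {"tx":0,"ty":0,"tz":0,"rx":0,"ry":0,"rz":0},
    {"tx":0,"ty":0,"tz":0,"rx":0,"ry":0,"rz":0},
    {"tx":0,"ty":0,"tz":0,"rx":0,"ry":0,"rz":0},
    {"tx":0,"ty":0,"tz":0,"rx":0,"ry":0,"rz":0},
    {"tx":0,"ty":0,"tz":0,"rx":0,"ry":0,"rz":0},
    {"tx":0,"ty":0,"tz":0,"rx":0,"ry":0,"rz":0},
  ],
)

```text
time_s: 72.9
tcp_pos: [0.5365, 0.3273, 0.0413]
orientation: [-3.139, -0.0, -3.14]
wrist_force: [-0.3, -8.4, 9.0]
width: 0.0097
grip_force: 40.0
```

Emit:
play_rows(
  targets=[
    {"tx":0,"ty":0,"tz":0,"rx":0,"ry":0,"rz":0},
    {"tx":0,"ty":0,"tz":0,"rx":0,"ry":0,"rz":0},
    {"tx":0,"ty":0,"tz":0,"rx":0,"ry":0,"rz":0},
    {"tx":0,"ty":0,"tz":0,"rx":0,"ry":0,"rz":0},
    {"tx":0,"ty":0,"tz":-0.5,"rx":0,"ry":0,"rz":0},
    {"tx":0,"ty":0,"tz":-1,"rx":0,"ry":0,"rz":0},
    {"tx":0,"ty":0,"tz":-1,"rx":0,"ry":0,"rz":0},
    {"tx":0,"ty":0,"tz":-1,"rx":0,"ry":0,"rz":0},
    {"tx":0,"ty":0,"tz":-0.5,"rx":0,"ry":0,"rz":0},
    {"tx":0,"ty":0,"tz":0,"rx":0,"ry":0,"rz":0},
  ],
  grip=20,
)

```text
time_s: 73.9
tcp_pos: [0.5384, 0.3301, 0.2458]
orientation: [3.138, 0.006, -3.14]
wrist_force: [0.4, 0.3, 0.1]
width: 0.0202
grip_force: 0.0
```

```bash
python3 - <<'E'
from h import *
st(); w=W(); sc(w,'w18')
for r in env.tip_of('wrist','drawer_handle')[:1]: print(r['score'],r['uv'],w.at(r['uv'],.054))
m=gmask(w.img); print([tuple(s) for s in cv2.connectedComponentsWithStats(m)[2][1:] if s[4]>60])
a=env.camera('top'); 
for n in ['stub','notched','tube1','block1','bar1','clamp']:
    for r in env.tip_of('top',n)[:2]: print(n,round(r['score'],2),at('top',r['uv'],.02)[:2])
E
```

```text
t 73.9 p [0.5384 0.3301 0.2458] o [ 3.1375  0.0064 -3.14  ] w 0.020189189734312187 gf 0.0 F [0.3966 0.3218 0.1395]
0.81 [316.8, 176.3] [0.5373 0.3272 0.054 ]
[(np.int32(43), np.int32(262), np.int32(31), np.int32(6), np.int32(149))]
stub 0.58 [ 0.6839 -0.0692]
notched 0.59 [ 0.714  -0.0175]
bar1 0.64 [ 0.2315 -0.3477]
bar1 0.48 [ 0.606  -0.6225]
clamp 0.64 [0.3919 0.0083]
```

```bash
python3 -c "
from cell import env; print(env.finish_job())"
```

```text
the job is handed in; nothing more can be done
None
```

The job is handed in: the bar, the ring tube and both blocks are each down in a nest of their own shape, the stub and the notched block are in the scrap tin, the drawer is fully shut, and I did not touch the clamp or the white look-alikes.

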